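# Gauge the cassette gaps and cover the casting tank

## Task

Lift the white cover off the grey tank and lay it down on the cork mat. Then take every gap gauge from the wooden stand and push its blade down into the cassette gap of its own width in the tank, fully home with the grip resting on the cassette's top. When all of them are in, set the cover back on the tank so that it drops into the mouth and sits level on the rim all round. Leave the bottles, vials and other things on the bench where they are.

Things in the scene. Friction and masses are not known exactly. Their poses are not given: they have to be found in the camera images.
- tank: grey open-topped casting tank, fixed to the bench, 180 x 180 mm outside and 108 mm high, walls and floor 5 mm. Origin at the centre of its underside, z up, x and y along its sides.
- cover: loose white square cover: 190 x 190 x 6 mm plate, below it a 162 x 162 x 6 mm locating step that drops into the tank's 170 mm square mouth, on top a black bar handle 16 (x) x 60 (y) x 34 mm high. Origin at the centre of the step's underside (plate top at z = 12 mm). Seated, its origin is 102 mm above the tank's. Fits at any quarter turn. Starts seated on the tank.
- mat: fixed cork mat on the bench, 200 x 200 x 3 mm, a free place to lay the cover. Origin at the centre of its underside.
- cover_grip (a point): centre of the cover's bar handle, 31 mm above the cover's origin; axes as the cover's (the bar runs along y, 16 mm thick along x).
- stand: light wooden block, fixed, 150 (x) x 155 (y) x 50 mm high with four roomy 9 x 62 mm slots in a 2 x 2 pattern (75 mm apart in x, 77 mm in y) in which the gauges hang at the start by their grips. Origin at the centre of its underside.
- gauge_a: loose gap gauge 24 mm wide: a steel blade 4 mm thick (x), 24 mm wide (y), 40 mm long pointing down, under a black grip 16 mm thick (x), 24 mm wide (y), 34 mm high. Origin at the middle of the grip's underside (the shoulder): blade from z = -40 to 0 mm, grip from z = 0 to 34 mm. May be absent.
- gauge_b: loose gap gauge 34 mm wide: a steel blade 4 mm thick (x), 34 mm wide (y), 40 mm long pointing down, under a black grip 16 mm thick (x), 34 mm wide (y), 34 mm high. Origin at the middle of the grip's underside (the shoulder): blade from z = -40 to 0 mm, grip from z = 0 to 34 mm. May be absent.
- gauge_c: loose gap gauge 44 mm wide: a steel blade 4 mm thick (x), 44 mm wide (y), 40 mm long pointing down, under a black grip 16 mm thick (x), 44 mm wide (y), 34 mm high. Origin at the middle of the grip's underside (the shoulder): blade from z = -40 to 0 mm, grip from z = 0 to 34 mm. May be absent.
- gauge_d: loose gap gauge 54 mm wide: a steel blade 4 mm thick (x), 54 mm wide (y), 40 mm long pointing down, under a black grip 16 mm thick (x), 54 mm wide (y), 34 mm high. Origin at the middle of the grip's underside (the shoulder): blade from z = -40 to 0 mm, grip from z = 0 to 34 mm. May be absent.
- cassette_a_hole0 (a point): middle of the gap's mouth in the top face of a fixed grey cassette (34 (x) x 74 (y) mm) in the tank; the top is 60 mm above the bench, 48 mm below the tank's rim. Gap: 8 mm wide along x, 27 mm long along y, 48 mm deep, mouth chamfered 2 mm; for the 24 mm gauge. z up.
- cassette_b_hole0 (a point): middle of the gap's mouth in the top face of a fixed grey cassette (34 (x) x 74 (y) mm) in the tank; the top is 60 mm above the bench, 48 mm below the tank's rim. Gap: 8 mm wide along x, 37 mm long along y, 48 mm deep, mouth chamfered 2 mm; for the 34 mm gauge. z up.
- cassette_c_hole0 (a point): middle of the gap's mouth in the top face of a fixed grey cassette (34 (x) x 74 (y) mm) in the tank; the top is 60 mm above the bench, 48 mm below the tank's rim. Gap: 8 mm wide along x, 47 mm long along y, 48 mm deep, mouth chamfered 2 mm; for the 44 mm gauge. z up.
- cassette_d_hole0 (a point): middle of the gap's mouth in the top face of a fixed grey cassette (34 (x) x 74 (y) mm) in the tank; the top is 60 mm above the bench, 48 mm below the tank's rim. Gap: 8 mm wide along x, 57 mm long along y, 48 mm deep, mouth chamfered 2 mm; for the 54 mm gauge. z up.
- reagent_bottle: bystander: clear bottle with blue cap, 68 mm across, 130 mm high; origin at its underside.
- amber_bottle: bystander: brown bottle with black cap, 60 mm across, 110 mm high; origin at its underside.
- vial_1: bystander: small clear vial with orange cap, 34 mm across, 59 mm high; origin at its underside.
- vial_2: bystander: small clear vial with orange cap, 34 mm across, 59 mm high; origin at its underside.
- vial_3: bystander: small clear vial with orange cap, 34 mm across, 59 mm high; origin at its underside.
- beaker: bystander: glass beaker, 70 mm across, 85 mm high; origin at its underside.
- spatula: bystander: steel spatula, 160 mm long; origin at its underside.
There are look-alikes about, which are no part of the job. Leave any green or yellow look-alike of the gauge_d alone.

How it is judged:
By the outcome, as a careful person would: the job done as asked, in the order asked, and still so for the second after the job is handed in, with the robot touching nothing.
Of gauge_a, gauge_b, gauge_c, gauge_d only 3 to 4 are there at a start; the rules pass over those that are not, and their reading is None.
At some moment in a run one of cover may be knocked a few centimetres aside while the robot is not near it.
It also fails if it takes over 210 s, if anything falls off the work surface, if the arm or the gripper's body presses on something with over 40 N, if the wrist force passes 120 N, or if a joint passes its speed limit or range.

## Robot

A 7-joint arm with a two-finger parallel gripper is mounted at the origin on the work surface. World frame = base frame: x ahead of the robot, y to its left, z up, the work surface at z = 0. Lengths are in m, angles in degrees, forces in N, time in s.
With the tool pointing down it reaches from about 0.425 to 0.95 m from the base axis. Payload 4.7 kg.
Tool frame: the origin (TCP) lies on the centre line of the jaws, within the pads' length; the fingertips stand 8 mm ahead of it and the grasp point (between the pads) lies 11 mm behind it; x points along the fingers, z is the direction in which the jaws open and shut, and the axes are right-handed (so a half turn about x gives the same grasp; the last joint's range is limited). The gripper opens to 85 mm and grips with 20 to 120 N. Pads are 22 mm wide; open, the fingers measure 114 mm over their backs; the gripper's body (76 mm by 85 mm) begins 54 mm behind the grasp point. The pads swing forward as they close: fully open they stand 13 mm farther back than shut.
Start: joints at [66.641, 26.849, -2.785, 87.806, 1.381, 65.374, -4.715], TCP at [0.25, -0.627, 0.239] pointing down, gripper open.
Joint ranges: [-148.3, 148.3], [-19.14, 114.17], [-79.39, 73.82], [5.75, 140.21], [-59.74, 239.74], [12.07, 113.84], [-152.46, 152.46]. Speed limits (degrees/s): [147.25, 147.25, 180, 180, 180, 180, 180].

## Interface

Orientations are given as a 3x3 rotation matrix whose columns are the frame's x, y, z axes.
In Python, from plant import r gives the robot as it stands.
- The arm moves only by the tool carry_out, never from a script. Its argument "moves" is a list that holds one entry, the list of rows, each a list of 7 numbers: the shift along the tool's x, y, z in mm, then the turn, a rotation vector about the tool's x, y, z in degrees, then the closure, from 0 (fully open) to 1 (shut). A call has 1 to 8 rows; each row is the pose to reach, as a shift and turn from the pose measured when the call began, along the tool's axes at that moment; what a row does not reach only later rows make up. A row lasts 1/10 s, in which the tool goes at most 50 mm and 8.59 degrees, less where a joint would pass 70% of its speed; a pose out of reach is approached as far as the arm can. A call with a gripper value outside its range is refused whole. The fingers move at their own pace and stop on an object; the grip force is fixed at half the most. Time passes only in rows, so rows that repeat a pose let the fingers close. It gives the time, the measured TCP pose, the force and the opening at its end, in the units of the state.
- r.sense(): the state, without advancing time (a new reading comes with each control period).
- r.camera(name): name is "scene" or "top"; returns the picture (400x640x3 uint8, red, green, blue); there is no depth.
- r.camera_model(name): a dict with "fx", "fy", "cx", "cy" (pixels), "rvec" (rotation vector, rad) and "tvec" (3), from world to camera coordinates, as OpenCV has them. Camera axes: x right, y down, z forward; pixel columns grow to the right and rows downward; lengths in m; the calibration is good to about 2 mm. A picture is of the moment at which its call begins. camera_model takes no time and is no camera call.
- r.sign_off(): hands the job in, once; it reports no verdict.
The state is a dict: "clock": time; "q": joint angles; "joint_vel": joint speeds; "joint_efforts": joint torques, N m; "tcp_pos": TCP position; "orientation": TCP orientation; "force": force on the tool from outside, world axes, zero at the start; "wrist_torque": the same for the moment, N m; "width": finger opening in m.
Only numpy, scipy, OpenCV 4.12 (cv2) and the standard library are available. Lean on these libraries where they do the work, as an engineer would, in place of code of your own. Each camera call takes 0.05 s, during which the arm holds its last target.

## Working session

There is one attempt and no reset: what is moved stays moved. The work goes in short steps, Python scripts to look and compute and a tool call to move; the robot and the scene stay as the last step left them, time stands still between calls to the robot, and variables do not carry over. Pictures are saved under pics/ and viewed, and the job is handed in when it is done.

Besides the shell and the picture viewer there is one more tool, called after "Emit:" by a JSON object that holds its "api" and its "payload", one argument or row to a line. carry_out: Moves the arm, as the interface text tells. Its arguments: {"type":"object","properties":{"moves":{"type":"array"}},"required":["moves"]}

```bash
ls; mkdir -p pics; python3 - <<'E'
from plant import r
import cv2,numpy as np
s=r.sense(); print(s)
for n in("scene","top"):
    im=r.camera(n); cv2.imwrite(f"pics/{n}0.png",im[:,:,::-1]); print(r.camera_model(n))
E
```

```text
pics
{'clock': 0.0, 'q': array([66.64162998, 26.89755193, -2.78479696, 87.87464311,  1.38003352,
       65.37522054, -4.71663803]), 'joint_vel': array([ 0.00107599,  0.00261785,  0.02114184, -0.03846646, -0.00096262,
        0.05463375,  0.02567266]), 'joint_efforts': array([ 8.85403665e-05, -5.10300815e+01, -4.60863335e-02, -2.37708092e+01,
        1.08057671e-02,  7.64699362e-03,  8.70024735e-06]), 'tcp_pos': array([ 0.24941119, -0.62660901,  0.23825175]), 'orientation': array([[-7.88241214e-04,  9.29111421e-01,  3.69799061e-01],
       [ 1.82484494e-03,  3.69799897e-01, -9.29109631e-01],
       [-9.99998024e-01, -5.75365570e-05, -1.98697580e-03]]), 'force': array([-0.08042726, -0.81655125,  1.42809116]), 'wrist_torque': array([-0.05296231, -0.03727704, -0.02387581]), 'width': 0.08555192859130027}
{'fx': 366.3524045909194, 'fy': 366.3524045909194, 'cx': 320.97855204033016, 'cy': 201.61066149829233, 'rvec': array([ 2.34931344,  0.65937204, -0.22076983]), 'tvec': array([-0.51679005, -0.18856986,  1.3394643 ])}
{'fx': 437.1642337670033, 'fy': 437.1642337670033, 'cx': 327.6781419088855, 'cy': 202.988058197512, 'rvec': array([ 2.16712464, -2.13107265,  0.12641755]), 'tvec': array([-0.02844243,  0.63392351,  1.3307705 ])}
```

View pics/scene0.png

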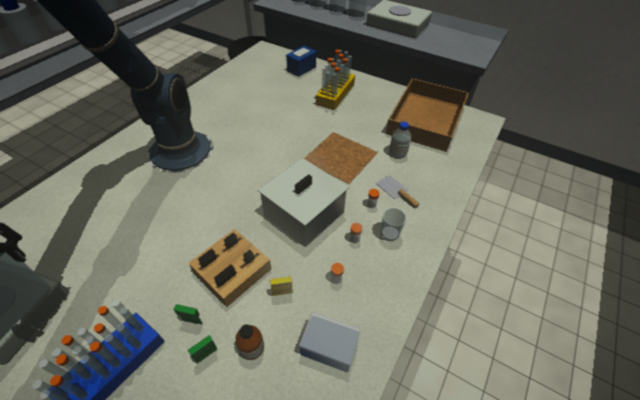

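View pics/top0.png

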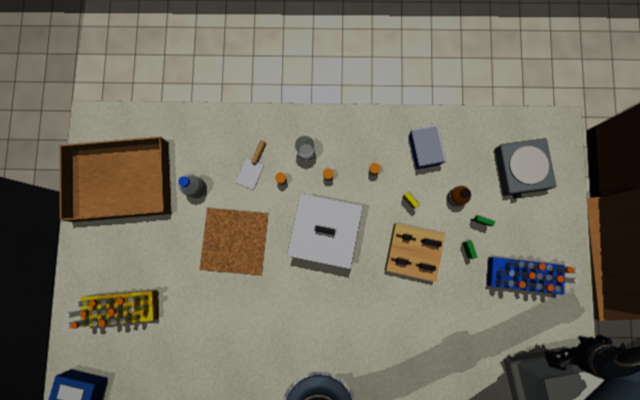

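```bash
cat > h.py <<'E'
import cv2,numpy as np
from plant import r
def cam(n):
    m=r.camera_model(n);K=np.array([[m['fx'],0,m['cx']],[0,m['fy'],m['cy']],[0,0,1]]);R=cv2.Rodrigues(np.array(m['rvec']))[0];t=np.array(m['tvec']);return K,R,t
def px2w(n,uv,z):
    K,R,t=cam(n);uv=np.atleast_2d(np.array(uv,float));d=np.c_[uv,np.ones(len(uv))]@np.linalg.inv(K).T@R;c=-R.T@t
    s=(z-c[2])/d[:,2];return c+s[:,None]*d
def w2px(n,p):
    K,R,t=cam(n);q=(np.atleast_2d(p)@R.T+t)@K.T;return q[:,:2]/q[:,2:]
def crop(im,x0,y0,x1,y1,k,name):
    cv2.imwrite('pics/'+name,cv2.resize(im[y0:y1,x0:x1,::-1],None,fx=k,fy=k,interpolation=cv2.INTER_CUBIC))
def tool(p,yaw=None):
    """shift (mm, tool axes) to world p; and turn about x"""
    s=r.sense();R=s['orientation'];d=R.T@(np.array(p)-s['tcp_pos'])*1000
    return d
E
python3 - <<'E'
from h import *
im=r.camera("top");crop(im,280,180,460,290,4,"t1.png")
im=r.camera("scene");crop(im,180,150,360,300,4,"s1.png")
E
```

```text
(no output)
```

View pics/t1.png

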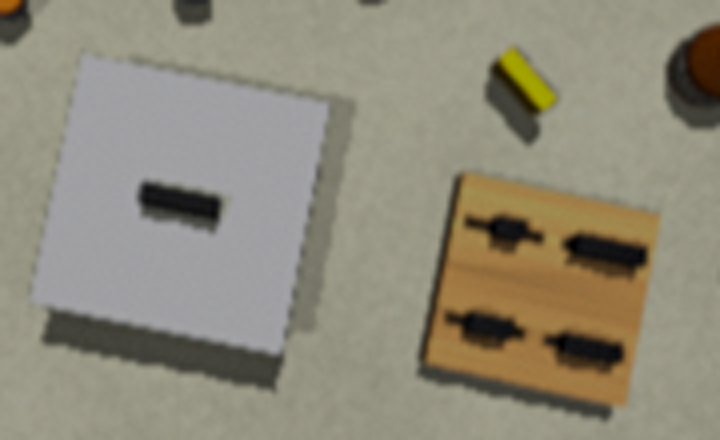

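View pics/s1.png

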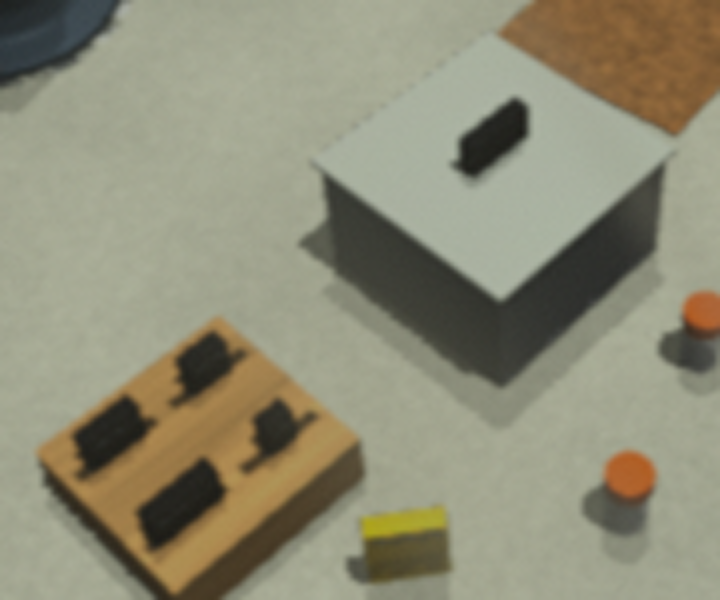

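```bash
cat >> h.py <<'E'
def rect(mask,n,z):
    cs=cv2.findContours(mask.astype(np.uint8),cv2.RETR_EXTERNAL,cv2.CHAIN_APPROX_NONE)[0]
    c=max(cs,key=cv2.contourArea)[:,0].astype(float)
    w=px2w(n,c,z)[:,:2]*1000
    return cv2.minAreaRect(w.astype(np.float32))
def roi(shape,x0,y0,x1,y1):
    m=np.zeros(shape[:2],bool);m[y0:y1,x0:x1]=1;return m
E
python3 - <<'E'
from h import *
im=r.camera("top").astype(int)
hsv=cv2.cvtColor(im.astype(np.uint8),cv2.COLOR_RGB2HSV)
print(im[215,305],im[190,285],im[240,230],im[240,395])
blue=im[:,:,2]-im[:,:,0]
m=roi(im.shape,280,185,370,285)&(blue>-3)&(im.sum(2)>300)
m=cv2.morphologyEx(m.astype(np.uint8),cv2.MORPH_CLOSE,np.ones((9,9)))
m=cv2.morphologyEx(m.astype(np.uint8),cv2.MORPH_OPEN,np.ones((3,3)))
print("cover",rect(m,"top",.114))
ms=roi(im.shape,375,215,460,295)&(im[:,:,0]-im[:,:,2]>45)
ms=cv2.morphologyEx(ms.astype(np.uint8),cv2.MORPH_CLOSE,np.ones((9,9)));print("stand",rect(ms,"top",.05))
mm=roi(im.shape,190,200,280,285)&(im[:,:,0]-im[:,:,2]>35)
mm=cv2.morphologyEx(mm.astype(np.uint8),cv2.MORPH_CLOSE,np.ones((9,9)));print("mat",rect(mm,"top",.003))
o=np.zeros_like(im,dtype=np.uint8);o[m>0]=[255,0,0];o[ms>0]=[0,255,0];o[mm>0]=[0,0,255]
crop(o,180,180,460,295,2,"m.png")
im=r.camera("scene").astype(int);print(im[210,285],im[150,340],im[250,200],im[260,250])
E
```

```text
[159 160 163] [147 146 129] [121  81  41] [161 130  73]
cover ((543.583251953125, -11.515373229980469), (188.34591674804688, 188.5823516845703), 79.52156066894531)
stand ((486.7967529296875, -289.31512451171875), (156.6689453125, 151.84385681152344), 78.3648681640625)
mat ((513.1842041015625, 281.33941650390625), (200.6073760986328, 200.9314727783203), 85.93638610839844)
[133 140 125] [127  92  53] [166 169 148] [43 42 34]
```

View pics/m.png

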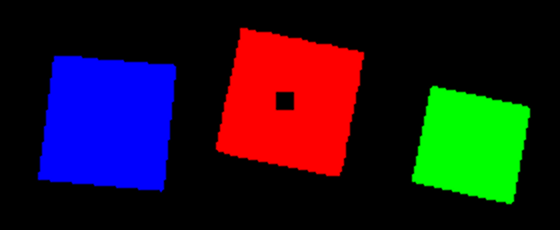

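```bash
cat >> h.py <<'E'
from scipy.spatial.transform import Rotation as Ro
def goto(x,y,z,yaw):
    """TCP to world mm, jaw-axis (tool z) along yaw deg (mod 180) -> row numbers"""
    s=r.sense();R=s['orientation']
    best=None
    for k in (yaw,yaw+180):
        a=np.deg2rad(k);zx=np.array([np.cos(a),np.sin(a),0]);xx=np.array([0,0,-1.]);T=np.c_[xx,np.cross(zx,xx),zx]
        rv=Ro.from_matrix(R.T@T).as_rotvec(degrees=True)
        if best is None or np.linalg.norm(rv)<np.linalg.norm(best): best=rv
    d=R.T@(np.array([x,y,z])-s['tcp_pos']*1000)
    print("t",s['clock'],"d",d.round(1),"rv",best.round(2),"tcp",(s['tcp_pos']*1000).round(1),"F",s['force'].round(1),"w",round(s['width']*1000,1),"q",s['q'].round())
E
python3 -c "
from h import *
goto(543.6,-11.5,238,-10.5)"
```

```text
t 0.3 d [   1.2  500.8 -463.1] rv [-5.78e+01 -3.00e-02 -2.00e-02] tcp [ 249.6 -627.   239. ] F [-0.6  0.   0.8] w 85.4 q [67. 27. -3. 88.  1. 65. -5.]
```

Emit:
{"api": "carry_out", "payload": {
  "moves": [
    [[0,501,-463,-57.8,0,0,0.3],[0,501,-463,-57.8,0,0,0.3],[0,501,-463,-57.8,0,0,0.3],[0,501,-463,-57.8,0,0,0.3],[0,501,-463,-57.8,0,0,0.3],[0,501,-463,-57.8,0,0,0.3],[0,501,-463,-57.8,0,0,0.3],[0,501,-463,-57.8,0,0,0.3]]
  ]
}}

```text
clock: 1.1
tcp_pos: [0.4226, -0.2645, 0.2396]
orientation: [[0.0, 0.181, 0.984], [-0.0, 0.984, -0.181], [-1.0, 0.0, 0.0]]
force: [1.1, -0.0, -0.2]
width: 0.0599
```

```bash
python3 -c "
from h import *
goto(543.6,-11.5,180,-10.5)"
```

```text
t 1.1 d [ 59.6 270.7  73.3] rv [ 0.08  0.02 -0.  ] tcp [ 422.6 -264.5  239.6] F [ 1.1 -0.  -0.2] w 59.9 q [ 48.  12. -24. 110.   6.  59.  11.]
```

Emit:
{"api": "carry_out", "payload": {
  "moves": [
    [[0,271,73,0,0,0,0.4],[0,271,73,0,0,0,0.4],[0,271,73,0,0,0,0.4],[0,271,73,0,0,0,0.4],[0,271,73,0,0,0,0.4],[0,271,73,0,0,0,0.4],[0,271,73,0,0,0,0.4],[58,271,73,0,0,0,0.4]]
  ]
}}

```text
clock: 1.9
tcp_pos: [0.5488, -0.0096, 0.1949]
orientation: [[0.015, 0.179, 0.984], [-0.0, 0.984, -0.179], [-1.0, 0.002, 0.015]]
force: [1.0, -0.3, -0.3]
width: 0.0509
```

```bash
python3 -c "
from h import *
goto(543.6,-11.5,126,-10.5)
crop(r.camera('scene'),180,100,380,250,4,'s2.png')
crop(r.camera('top'),240,150,420,290,4,'t2.png')"
```

```text
t 1.9 d [68.8 -3.  -5.8] rv [ 0.18  0.86 -0.14] tcp [548.8  -9.6 194.9] F [ 1.  -0.3 -0.3] w 50.9 q [ 22.  20. -32. 107.  13.  55. -26.]
```

View pics/s2.png

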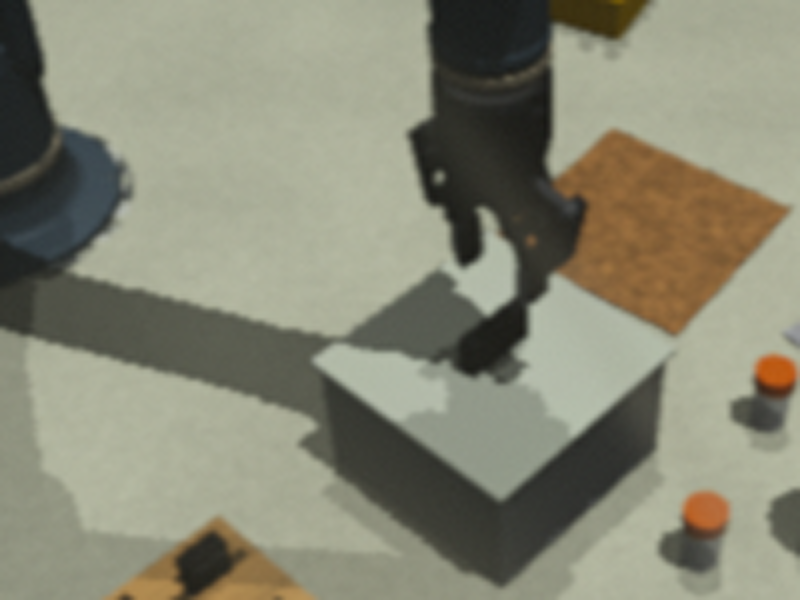

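View pics/t2.png

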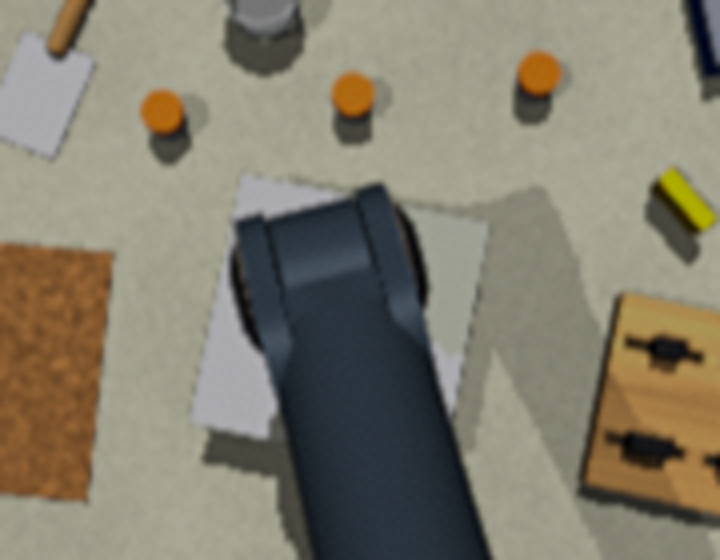

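Emit:
{"api": "carry_out", "payload": {
  "moves": [
    [[15,-3,-6,0,0.86,0,0.4],[35,-3,-6,0,0.86,0,0.4],[55,-3,-6,0,0.86,0,0.4],[69,-3,-6,0,0.86,0,0.4],[69,-3,-6,0,0.86,0,0.4],[69,-3,-6,0,0.86,0,0.4],[69,-3,-6,0,0.86,0,0.4]]
  ]
}}

```text
clock: 2.7
tcp_pos: [0.5319, -0.0156, 0.1193]
orientation: [[-0.026, 0.183, 0.983], [-0.001, 0.983, -0.183], [-1.0, -0.006, -0.025]]
force: [-10.0, -2.0, 21.2]
width: 0.0509
```

```bash
python3 -c "
from h import *
goto(543.6,-11.5,126,-10.5)
crop(r.camera('scene'),180,100,380,250,4,'s3.png')"
```

```text
t 2.7 d [-7.   6.1 10.5] rv [-0.04 -1.44  0.33] tcp [531.9 -15.6 119.3] F [-10.   -2.   21.2] w 50.9 q [ 21.  25. -30. 112.  16.  49. -29.]
```

View pics/s3.png

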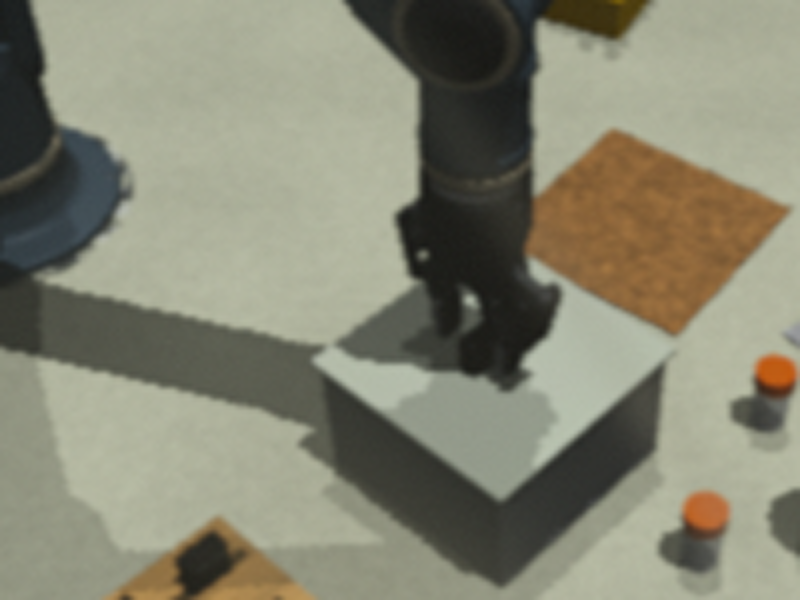

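```bash
python3 -c "
from h import *
goto(543.6,-11.5,127,-10.5)"
```

```text
t 2.75 d [-8.   6.1 10.5] rv [-0.04 -1.43  0.32] tcp [531.9 -15.6 119.3] F [-10.1  -1.4  21.7] w 51.1 q [ 21.  25. -30. 112.  16.  49. -29.]
```

Emit:
{"api": "carry_out", "payload": {
  "moves": [
    [[-8,6,10.5,0,-1.4,0.3,0.4],[-8,6,10.5,0,-1.4,0.3,0.4],[-8,6,10.5,0,-1.4,0.3,0.4],[-8,6,10.5,0,-1.4,0.3,0.4]]
  ]
}}

```text
clock: 3.15
tcp_pos: [0.5431, -0.0119, 0.1266]
orientation: [[-0.002, 0.183, 0.983], [-0.0, 0.983, -0.183], [-1.0, -0.001, -0.002]]
force: [-0.3, -0.3, -0.6]
width: 0.0511
```

```bash
python3 -c "
from h import *
crop(r.camera('scene'),180,100,380,250,4,'s4.png')
goto(543.6,-11.5,127,-10.5)"
```

```text
t 3.2 d [-0.6  0.5  0.4] rv [-0.05 -0.11  0.04] tcp [543.1 -11.9 126.4] F [ 0.1 -0.4 -0.3] w 51.2 q [ 20.  25. -30. 111.  17.  48. -29.]
```

View pics/s4.png

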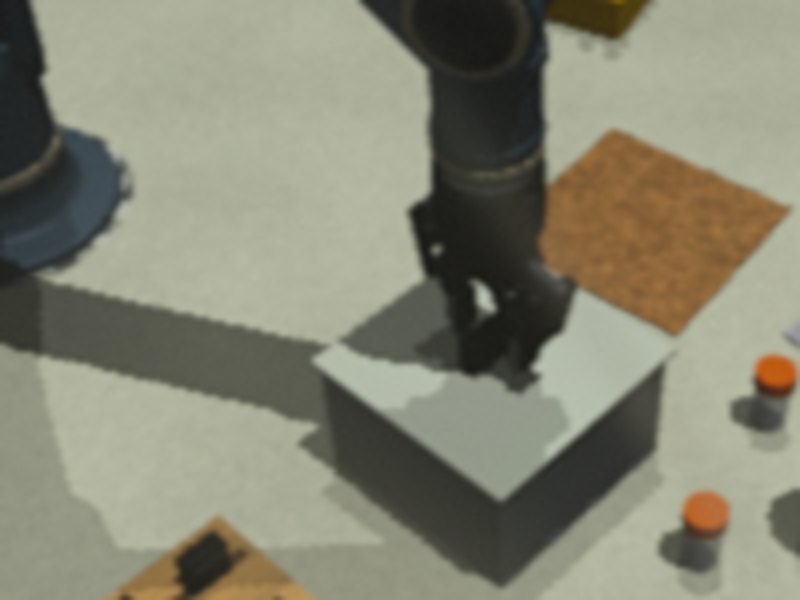

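Emit:
{"api": "carry_out", "payload": {
  "moves": [
    [[0,0,0,0,0,0,0.6],[0,0,0,0,0,0,0.8],[0,0,0,0,0,0,1],[0,0,0,0,0,0,1],[0,0,0,0,0,0,1],[0,0,0,0,0,0,1],[0,0,0,0,0,0,1],[0,0,0,0,0,0,1]]
  ]
}}

```text
clock: 4.0
tcp_pos: [0.5429, -0.0119, 0.1263]
orientation: [[-0.002, 0.183, 0.983], [-0.0, 0.983, -0.183], [-1.0, -0.001, -0.002]]
force: [0.1, -0.3, -3.0]
width: 0.0151
```

```bash
python3 -c "
from h import *
goto(543.6,-11.5,207,-10.5)"
```

```text
t 4.0 d [-80.7   0.5   0.4] rv [-0.05 -0.13  0.05] tcp [542.9 -11.9 126.3] F [ 0.1 -0.3 -3. ] w 15.1 q [ 20.  25. -30. 111.  17.  48. -29.]
```

Emit:
{"api": "carry_out", "payload": {
  "moves": [
    [[-10,0,0,0,0,0,1],[-30,0,0,0,0,0,1],[-60,0,0,0,0,0,1],[-90,0,0,0,0,0,1],[-90,0,0,0,0,0,1],[-90,0,0,0,0,0,1],[-90,0,0,0,0,0,1]]
  ]
}}

```text
clock: 4.7
tcp_pos: [0.5419, -0.0121, 0.215]
orientation: [[-0.005, 0.183, 0.983], [-0.001, 0.983, -0.183], [-1.0, -0.001, -0.005]]
force: [-0.6, -0.0, -3.3]
width: 0.0151
```

```bash
python3 -c "
from h import *
crop(r.camera('scene'),180,80,380,250,4,'s5.png')
goto(513.2,281.3,217,-4.1)"
```

```text
t 4.75 d [ -2.1 283.2 -82. ] rv [-6.45 -0.32  0.06] tcp [541.9 -12.1 214.8] F [-1.4 -0.3 -4.1] w 14.8 q [ 23.  19. -32. 106.  12.  59. -25.]
```

View pics/s5.png

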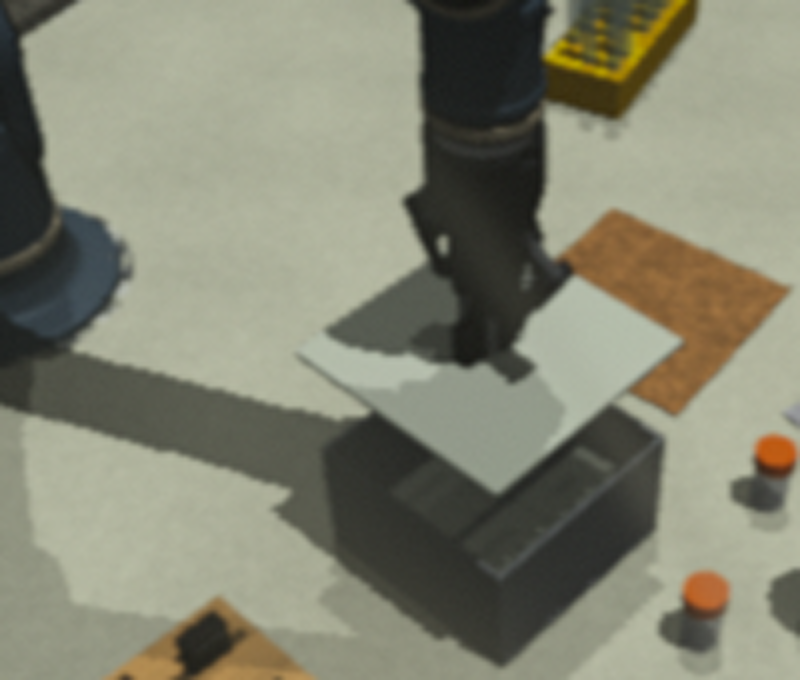

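Emit:
{"api": "carry_out", "payload": {
  "moves": [
    [[-2,35,-10,-1,0,0,1],[-2,75,-22,-2,0,0,1],[-2,115,-33,-3,0,0,1],[-2,155,-45,-4,0,0,1],[-2,195,-57,-5,0,0,1],[-2,235,-68,-6,0,0,1],[-2,270,-78,-6.4,0,0,1],[-2,283,-82,-6.4,-0.3,0,1]]
  ]
}}

```text
clock: 5.55
tcp_pos: [0.511, 0.2857, 0.2158]
orientation: [[-0.003, 0.066, 0.998], [0.001, 0.998, -0.066], [-1.0, 0.001, -0.003]]
force: [0.1, 0.2, -3.4]
width: 0.0154
```

Emit:
{"api": "carry_out", "payload": {
  "moves": [
    [[0,0,0,0,0,0,1],[0,0,0,0,0,0,1],[0,0,0,0,0,0,1]]
  ]
}}

```text
clock: 5.85
tcp_pos: [0.5115, 0.2834, 0.215]
orientation: [[-0.004, 0.069, 0.998], [-0.001, 0.998, -0.069], [-1.0, -0.001, -0.004]]
force: [0.5, 0.5, -2.5]
width: 0.0148
```

```bash
python3 -c "
from h import *
im=r.camera('scene');crop(im,230,60,430,230,4,'s6.png')
goto(513.2,281.3,28,-4.1)"
```

```text
t 5.9 d [187.2  -1.8   2.3] rv [ 0.12 -0.21  0.04] tcp [511.7 283.4 215.3] F [ 0.1 -0.5 -2.6] w 15.1 q [ -5.  24. -38. 100.  17.  61. -52.]
```

View pics/s6.png

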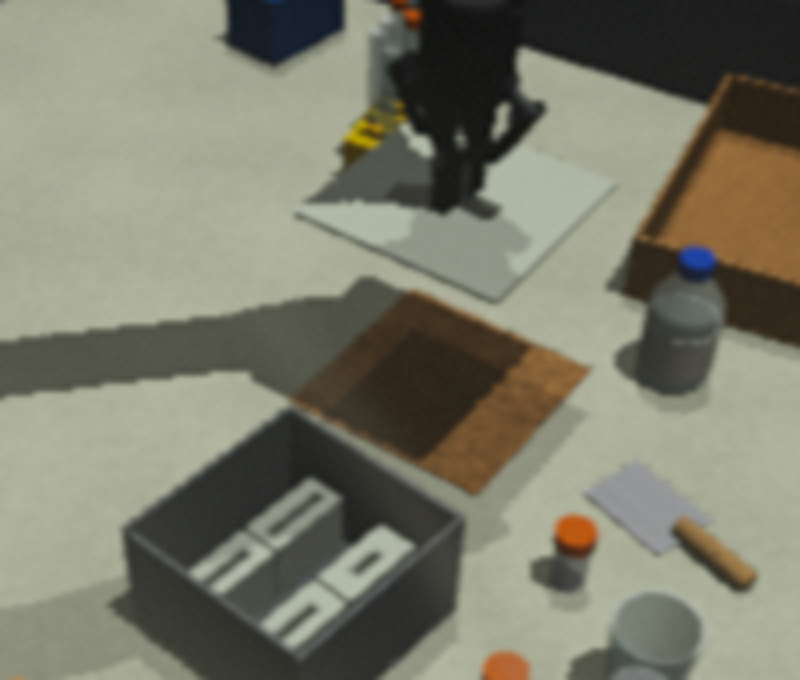

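Emit:
{"api": "carry_out", "payload": {
  "moves": [
    [[40,-2,2,0,0,0,1],[85,-2,2,0,0,0,1],[125,-2,2,0,0,0,1],[155,-2,2,0,0,0,1],[172,-2,2,0,0,0,1],[180,-2,2,0,0,0,1],[184,-2,2,0,0,0,1],[184,-2,2,0,0,0,1]]
  ]
}}

```text
clock: 6.7
tcp_pos: [0.5136, 0.2814, 0.0321]
orientation: [[-0.002, 0.07, 0.998], [0.0, 0.998, -0.07], [-1.0, 0.0, -0.002]]
force: [-0.9, 0.3, -3.6]
width: 0.0149
```

```bash
python3 -c "
from h import *
goto(513.2,281.3,27,-4.1)"
```

```text
t 6.7 d [ 5.1 -0.2 -0.4] rv [ 0.09 -0.12 -0.01] tcp [513.6 281.4  32.1] F [-0.9  0.3 -3.6] w 14.9 q [-10.  37. -31. 108.  27.  42. -60.]
```

Emit:
{"api": "carry_out", "payload": {
  "moves": [
    [[3,0,0,0,0,0,1],[5,0,0,0,0,0,1],[6,0,0,0,0,0,1],[6,0,0,0,0,0,1]]
  ]
}}

```text
clock: 7.1
tcp_pos: [0.5142, 0.2817, 0.0272]
orientation: [[-0.001, 0.07, 0.998], [0.0, 0.998, -0.07], [-1.0, 0.0, -0.001]]
force: [-1.3, -1.1, 4.5]
width: 0.0149
```

Resting on the mat. Release, then rise.

Emit:
{"api": "carry_out", "payload": {
  "moves": [
    [[0,0,0,0,0,0,0.8],[0,0,0,0,0,0,0.6],[0,0,0,0,0,0,0.5],[0,0,0,0,0,0,0.4],[0,0,0,0,0,0,0.4],[-20,0,0,0,0,0,0.4],[-60,0,0,0,0,0,0.4],[-100,0,0,0,0,0,0.4]]
  ]
}}

```text
clock: 7.9
tcp_pos: [0.5136, 0.2813, 0.1276]
orientation: [[-0.003, 0.07, 0.998], [-0.0, 0.998, -0.07], [-1.0, -0.001, -0.003]]
force: [-0.4, 0.5, 0.3]
width: 0.0513
```

Emit:
{"api": "carry_out", "payload": {
  "moves": [
    [[-60,0,0,0,0,0,0.4],[-60,0,0,0,0,0,0.4],[-60,0,0,0,0,0,0.4],[-60,0,0,0,0,0,0.4]]
  ]
}}

```text
clock: 8.3
tcp_pos: [0.5132, 0.2806, 0.1864]
orientation: [[-0.004, 0.07, 0.998], [-0.002, 0.998, -0.07], [-1.0, -0.002, -0.004]]
force: [0.2, 0.5, -0.8]
width: 0.0514
```

```bash
python3 -c "
from h import *
im=r.camera('top');np.save('top7.npy',im);crop(im,280,180,460,290,4,'t7.png')
im=r.camera('scene');np.save('sc7.npy',im);crop(im,180,130,360,290,4,'s7.png')
cv2.imwrite('pics/s7f.png',im[:,:,::-1])
goto(486.8,-289.3,215,-11)"
```

```text
t 8.4 d [ -28.1 -570.3   13.5] rv [ 7.   -0.33  0.17] tcp [512.9 280.4 185.5] F [ 0.7 -0.4 -0. ] w 51.3 q [ -5.  26. -37. 102.  18.  58. -53.]
```

View pics/t7.png

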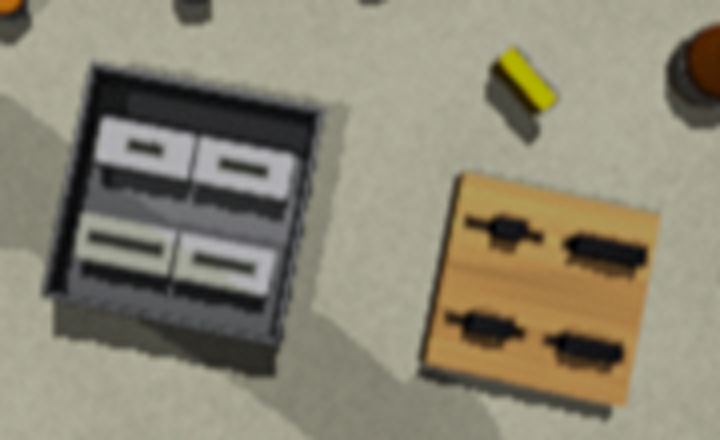

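View pics/s7.png

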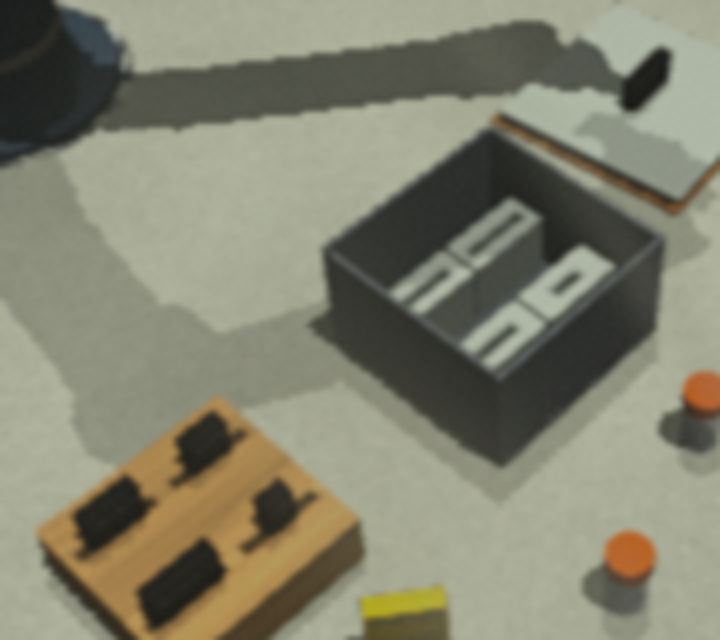

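View pics/s7f.png

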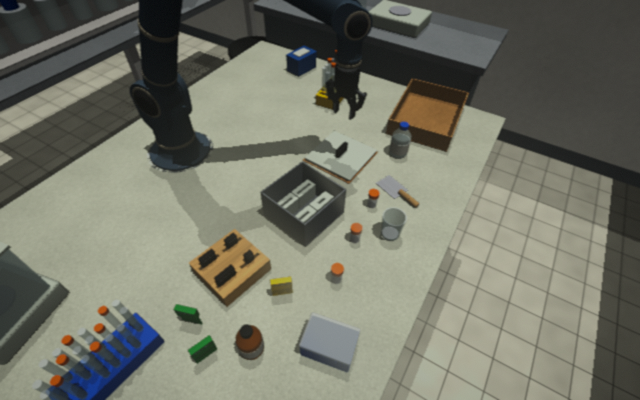

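```bash
python3 - <<'E'
from h import *
im=np.load('top7.npy').astype(int)
blue=im[:,:,2]-im[:,:,0]
m=roi(im.shape,190,200,280,285)&(im[:,:,0]-im[:,:,2]<12)&(im.sum(2)>250)
# cover on mat: print mask
m=cv2.morphologyEx(m.astype(np.uint8),cv2.MORPH_CLOSE,np.ones((9,9)))
crop(im.astype(np.uint8),185,190,290,290,6,'cm.png')
print("cover",rect(m,"top",.015))
lum=im.sum(2)/3
g=cv2.resize(lum[205:260,290:370].astype(np.float32),None,fx=1,fy=1)
np.set_printoptions(linewidth=250)
print(g[8:50,8:66].astype(int)[:, ::1])
E
```

```text
cover ((513.4488525390625, 282.06610107421875), (189.95481872558594, 189.96153259277344), 87.11101531982422)
[[125  97  50 ...  42  45  45]
 [123  87  45 ...  44  43  43]
 [114  71  30 ...  44  43  41]
 ...
 [ 85  89  87 ... 113 131 130]
 [ 82  85  85 ... 112 131 129]
 [ 80  80  77 ... 113 128 130]]
```

View pics/cm.png

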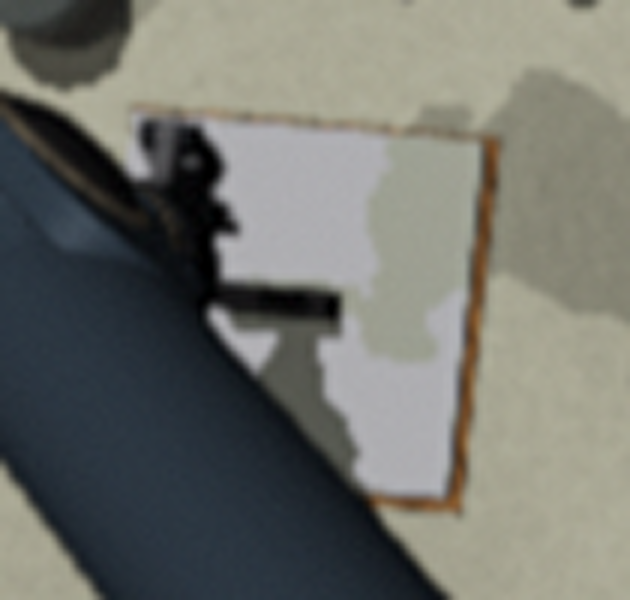

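```bash
python3 - <<'E'
from h import *
im=np.load('top7.npy').astype(int)
lum=im.sum(2)/3
b=cv2.resize(im[180:290,280:460].astype(np.uint8),None,fx=4,fy=4,interpolation=cv2.INTER_CUBIC)
L=b.astype(int).sum(2)/3
def un(P): return (np.asarray(P,float)+.5)/4-.5+[280,180]
# cassettes: bright area inside tank
m=(L>115).astype(np.uint8);m[:100]=0;m[330:]=0;m[:,:70]=0;m[:,305:]=0
n,lab,st,ce=cv2.connectedComponentsWithStats(m)
for i in range(1,n):
    if st[i,4]>1500:
        c=cv2.findContours((lab==i).astype(np.uint8),cv2.RETR_EXTERNAL,cv2.CHAIN_APPROX_NONE)[0][0][:,0]
        print(st[i],cv2.minAreaRect((px2w('top',un(c),.06)[:,:2]*1000).astype(np.float32)))
# slots
t=(L<85).astype(np.uint8)
for nm,(x0,y0,x1,y1) in dict(a=(118,138,172,160),b=(208,152,280,180),d=(80,228,172,258),c=(185,248,265,276)).items():
    s=np.zeros_like(t);s[y0:y1,x0:x1]=(L[y0:y1,x0:x1]<100)
    c=cv2.findContours(s,cv2.RETR_EXTERNAL,cv2.CHAIN_APPROX_NONE)[0];c=max(c,key=cv2.contourArea)[:,0]
    print(nm,cv2.minAreaRect((px2w('top',un(c),.06)[:,:2]*1000).astype(np.float32)))
# grips: black mask after opening to drop slot parts
d=(L<45).astype(np.uint8);d[:,:430]=0;d[:185]=0;d[375:]=0;d[:,650:]=0
cv2.imwrite('pics/d.png',np.hstack([d*255,m*255])[::1,::1][:, :])
d=cv2.morphologyEx(d,cv2.MORPH_OPEN,np.ones((15,9)))
n,lab,st,ce=cv2.connectedComponentsWithStats(d)
for i in range(1,n):
    if st[i,4]>200:
        c=cv2.findContours((lab==i).astype(np.uint8),cv2.RETR_EXTERNAL,cv2.CHAIN_APPROX_NONE)[0][0][:,0]
        print('grip',st[i],cv2.minAreaRect((px2w('top',un(c),.084)[:,:2]*1000).astype(np.float32)))
# predicted slots
a=np.deg2rad(-11.0);R=np.array([[np.cos(a),-np.sin(a)],[np.sin(a),np.cos(a)]])
for sx in(37.5,-37.5):
  for sy in(38.5,-38.5): print((np.array([486.8,-289.3])+R@[sx,sy]).round(1))
crop(b[:,:,:],420,160,680,420,3,'g.png')
E
```

```text
[  96  118  200   81 7821] ((581.8598022460938, -20.882644653320312), (153.2468719482422, 35.35612487792969), 79.45804595947266)
[  76  212  202   83 7145] ((508.9081115722656, -7.389396667480469), (153.0040283203125, 36.00254821777344), 79.4244155883789)
a ((589.5999755859375, 17.73020362854004), (26.13271141052246, 8.261948585510254), 81.45294189453125)
b ((575.197998046875, -58.11821746826172), (36.322227478027344, 7.576274871826172), 79.26559448242188)
d ((515.7764892578125, 31.357492446899414), (58.008113861083984, 9.264945983886719), 79.7169418334961)
c ((501.2060546875, -44.112831115722656), (46.54963684082031, 8.35450267791748), 79.38202667236328)
grip [491 219  34  24 707] ((528.791259765625, -256.7630310058594), (24.72690200805664, 17.26661491394043), 89.74078369140625)
grip [ 571  237   72   32 1590] ((513.6837158203125, -330.3468017578125), (55.246334075927734, 17.81207275390625), 78.72502136230469)
grip [ 464  314   48   26 1015] ((456.9769592285156, -241.4551239013672), (34.985233306884766, 18.403974533081055), 89.65705108642578)
grip [ 558  335   61   29 1281] ((440.81317138671875, -315.62744140625), (46.737701416015625, 17.057655334472656), 78.81889343261719)
[ 531.  -258.7]
[ 516.3 -334.2]
[ 457.3 -244.4]
[ 442.6 -319.9]
```

View pics/g.png

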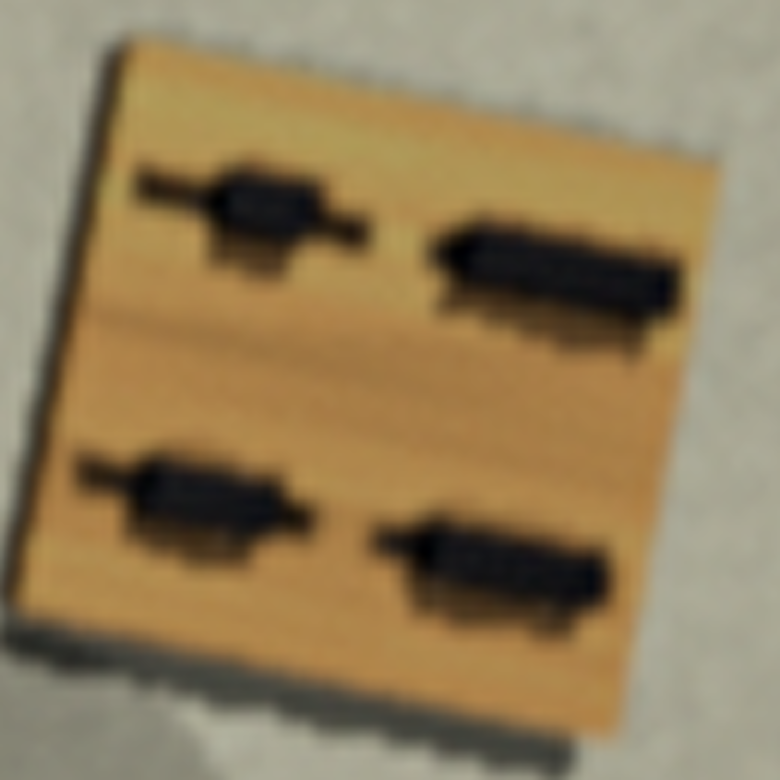

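View pics/d.png

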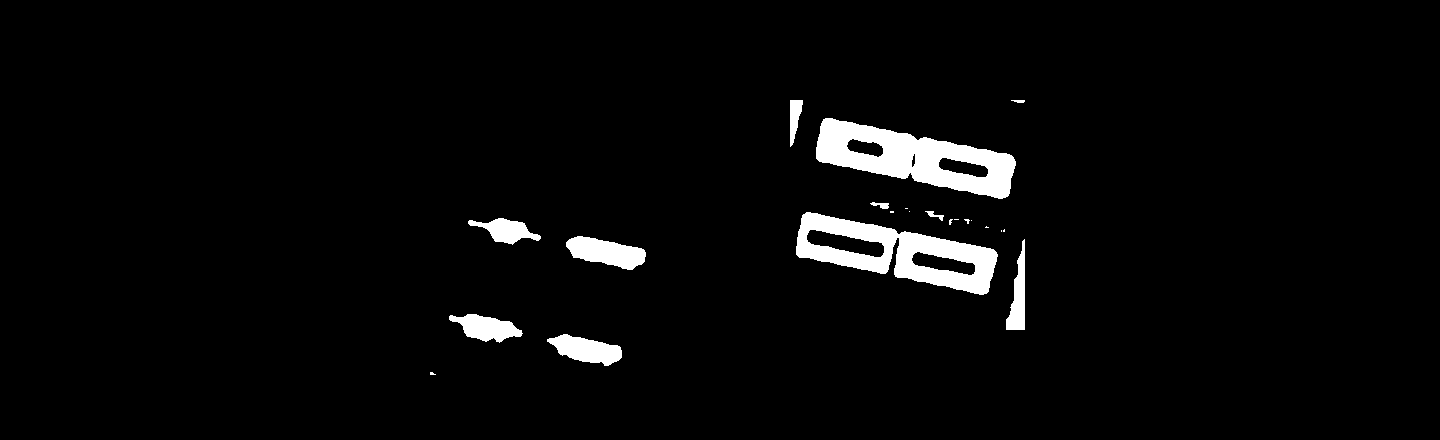

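```bash
python3 - <<'E'
from h import *
for n in('top','scene'):
    K,R,t=cam(n);print(n,-R.T@t)
im=np.load('top7.npy')
def gm(im,x0,y0,x1,y1,k,nm):
    c=im[y0:y1,x0:x1,::-1].astype(float)/255;c=np.clip(c*3,0,1)**.6*255
    c=cv2.resize(c.astype(np.uint8),None,fx=k,fy=k,interpolation=cv2.INTER_CUBIC);cv2.imwrite('pics/'+nm,c)
gm(im,390,225,445,275,13,'gt.png')
im=np.load('sc7.npy');gm(im,190,228,270,290,9,'gs.png')
E
```

```text
top [ 0.45777466 -0.03527623  1.40100538]
scene [ 0.95317629 -0.61686414  0.89873732]
```

View pics/gt.png

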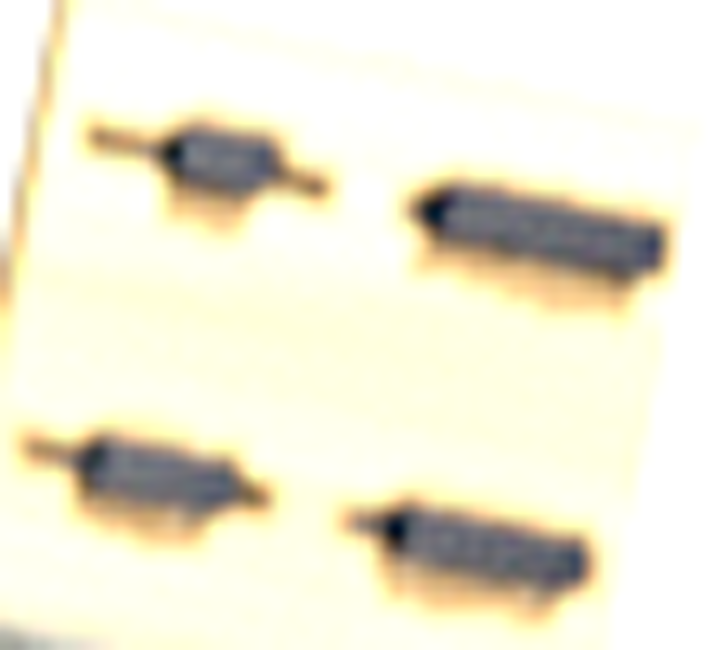

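View pics/gs.png

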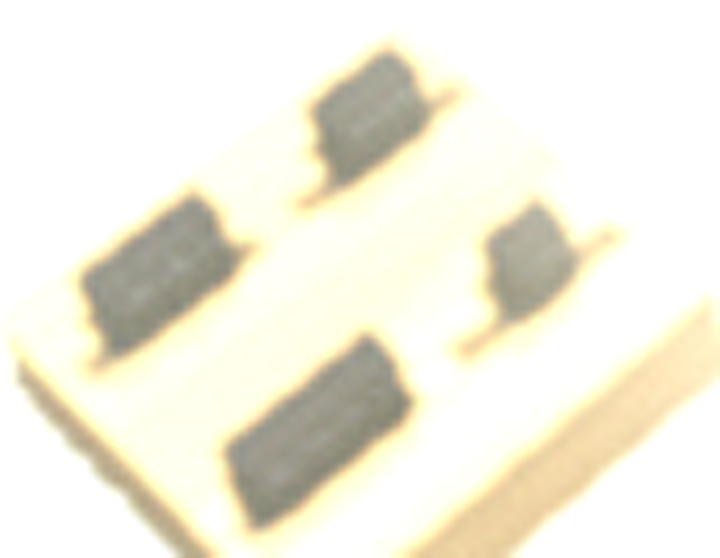

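```bash
python3 - <<'E'
from h import *
for nm,p in dict(a=(235,160),d=(551,230),b=(172,475),c=(498,547)).items():
    uv=(np.array(p)+.5)/13-.5+[390,225];print(nm,(px2w('top',uv,.084)*1000).round(1))
im=np.load('top7.npy').astype(int)
L=im.sum(2);print(L[234:242,400:416]);
# scene check of slots & tank
im=np.load('sc7.npy')
b=cv2.resize(im[165:240,255:350],None,fx=8,fy=8,interpolation=cv2.INTER_CUBIC)
cv2.imwrite('pics/slots.png',b[:,:,::-1])
b=cv2.resize(np.load('top7.npy')[190:272,285:365],None,fx=7,fy=7,interpolation=cv2.INTER_CUBIC)
for p,c in [((589.2,17.3),0),((575.2,-58.3),0),((515.8,30.9),0),((501.8,-44.7),0)]:
    q=w2px('top',np.array([p[0],p[1],60])/1000)[0];q=(q-[285,190]+.5)*7-.5;cv2.circle(b,tuple(int(v) for v in q.round()),2,(255,0,0),-1)
cv2.imwrite('pics/slt.png',b[:,:,::-1])
b=cv2.resize(im[165:240,255:350],None,fx=8,fy=8,interpolation=cv2.INTER_CUBIC)
for p,c in [((589.2,17.3),0),((575.2,-58.3),0),((515.8,30.9),0),((501.8,-44.7),0)]:
    q=w2px('scene',np.array([p[0],p[1],60])/1000)[0];q=(q-[255,165]+.5)*8-.5;cv2.circle(b,tuple(int(v) for v in q.round()),3,(255,0,0),-1)
cv2.imwrite('pics/sls.png',b[:,:,::-1])
E
```

```text
a [[ 530.1 -260.1   84. ]]
d [[ 515.2 -332.7   84. ]]
b [[ 457.7 -245.3   84. ]]
c [[ 442.7 -319.6   84. ]]
[[296 320 292 204 155 143 175 210 242 264 285 329 373 395 411 412]
 [151 177 135  74  65  75  85  95 110 118 138 205 319 395 405 409]
 [114  97  42   8  66  74  69  65  69  65  64 129 279 373 393 396]
 [225 167  62  22  65  79  70  76  74  58  49  83 198 273 307 330]
 [353 303 158  45  48  54  62  64  64  63  61  62 100 130 159 230]
 [406 380 229 106  83  71  58  59  63  75 124 135 130  92  83 182]
 [411 391 254 155 141 134 120 111 106 173 269 289 277 219 185 244]
 [406 384 274 200 194 176 162 160 175 293 371 392 377 343 322 336]]
```

View pics/slt.png

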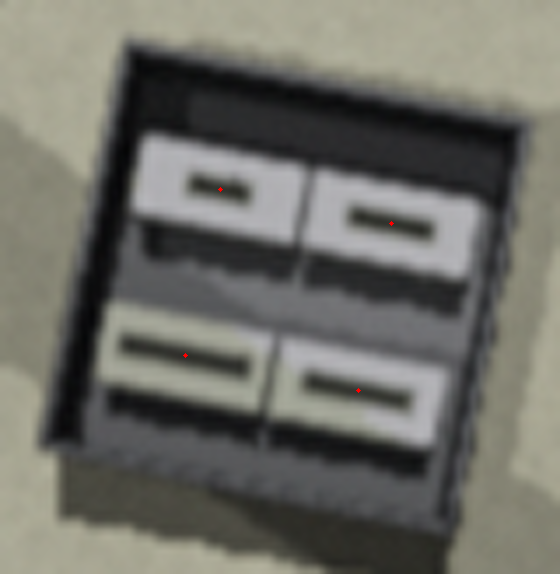

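View pics/sls.png

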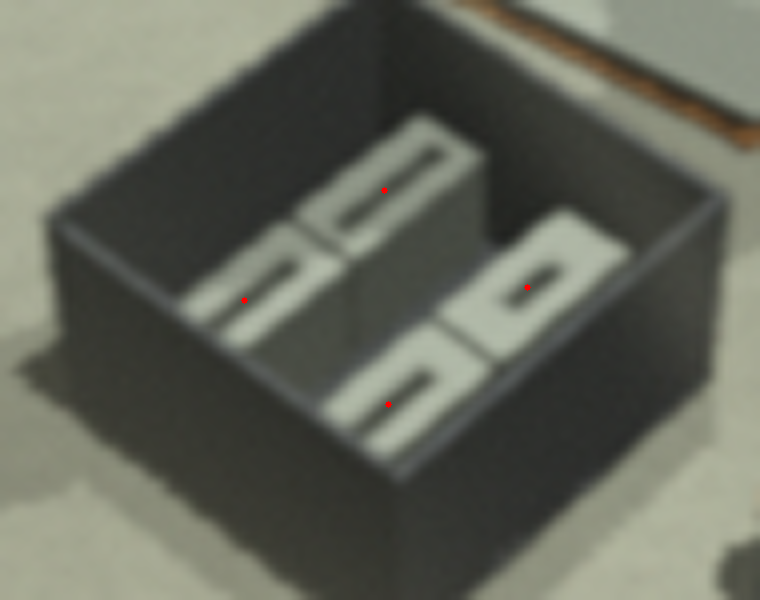

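```bash
python3 -c "
from h import *
goto(515.2,-332.7,190,-11)"
```

```text
t 8.4 d [  -3.1 -611.5   45. ] rv [ 7.   -0.33  0.17] tcp [512.9 280.4 185.5] F [ 0.7 -0.4 -0. ] w 51.3 q [ -5.  26. -37. 102.  18.  58. -53.]
```

Emit:
{"api": "carry_out", "payload": {
  "moves": [
    [[-3,-45,4,1,0,0,0.5],[-3,-95,7,1,0,0,0.5],[-3,-145,10,2,0,0,0.5],[-3,-195,14,3,0,0,0.5],[-3,-245,18,3,0,0,0.5],[-3,-295,22,4,0,0,0.5],[-3,-345,26,4,0,0,0.5],[-3,-395,29,5,0,0,0.5]]
  ]
}}

```text
clock: 9.2
tcp_pos: [0.5132, -0.1167, 0.1878]
orientation: [[-0.009, 0.157, 0.988], [-0.001, 0.988, -0.157], [-1.0, -0.003, -0.008]]
force: [1.8, -0.4, 0.4]
width: 0.0426
```

```bash
python3 -c "
from h import *
goto(515.2,-332.7,190,-11)"
```

```text
t 9.2 d [  -1.9 -213.    35.8] rv [ 1.99 -0.48  0.17] tcp [ 513.2 -116.7  187.8] F [ 1.8 -0.4  0.4] w 42.6 q [ 34.  19. -31. 110.  12.  55. -12.]
```

Emit:
{"api": "carry_out", "payload": {
  "moves": [
    [[-2,-50,9,1,0,0,0.5],[-2,-100,18,2,0,0,0.5],[-2,-150,27,2,-0.4,0,0.5],[-2,-190,34,2,-0.4,0,0.5],[-2,-213,36,2,-0.4,0.2,0.5],[-2,-213,36,2,-0.4,0.2,0.5],[-2,-213,36,2,-0.4,0.2,0.5],[-2,-213,36,2,-0.4,0.2,0.5]]
  ]
}}

```text
clock: 10.0
tcp_pos: [0.5155, -0.3305, 0.1892]
orientation: [[-0.003, 0.188, 0.982], [0.003, 0.982, -0.188], [-1.0, 0.002, -0.003]]
force: [0.2, 0.1, 0.4]
width: 0.0428
```

```bash
python3 - <<'E'
from h import *
im0=r.camera('top');np.save('top8.npy',im0)
goto(515.2,-332.7,64,-11)
cv2.imwrite('pics/t8.png',im0[:,:,::-1])
im=im0.astype(int)
m=roi(im.shape,190,200,280,285)&(im[:,:,0]-im[:,:,2]<12)&(im.sum(2)>250)
b=cv2.resize(im0[190:290,185:290],None,fx=6,fy=6,interpolation=cv2.INTER_CUBIC)
cv2.imwrite('pics/cm8.png',b[:,:,::-1])
B=b.astype(int)
m=((B[:,:,2]-B[:,:,0]>-5)&(B.sum(2)>250)).astype(np.uint8)
m=cv2.morphologyEx(m,cv2.MORPH_OPEN,np.ones((9,9)));m=cv2.morphologyEx(m,cv2.MORPH_CLOSE,np.ones((25,25)))
c=max(cv2.findContours(m,cv2.RETR_EXTERNAL,cv2.CHAIN_APPROX_NONE)[0],key=cv2.contourArea)[:,0]
print(cv2.minAreaRect((px2w('top',(c+.5)/6-.5+[185,190],.015)[:,:2]*1000).astype(np.float32)))
E
```

```text
t 10.05 d [125.5  -2.5   0.2] rv [ 0.16 -0.14 -0.1 ] tcp [ 515.7 -330.5  189.5] F [ 0.3  0.8 -0.3] w 42.7 q [ 48.  26. -26.  99.  13.  58.   7.]
((513.7785034179688, 281.5933837890625), (189.61410522460938, 187.35977172851562), 85.97930908203125)
```

View pics/t8.png

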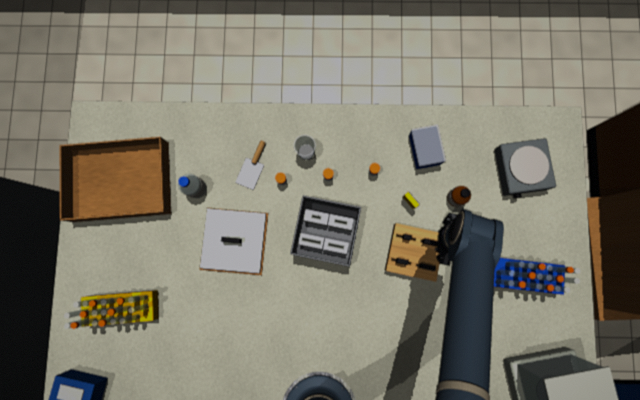

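View pics/cm8.png

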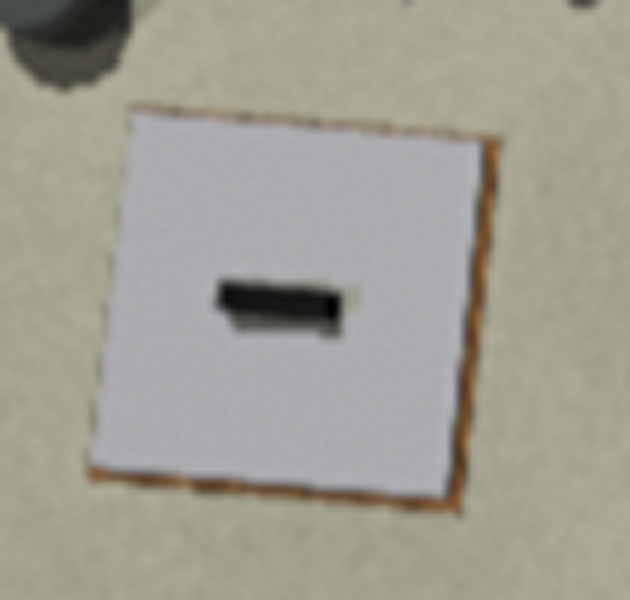

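Emit:
{"api": "carry_out", "payload": {
  "moves": [
    [[30,-2.5,0,0,0,0,0.5],[60,-2.5,0,0,0,0,0.5],[90,-2.5,0,0,0,0,0.5],[110,-2.5,0,0,0,0,0.5],[120,-2.5,0,0,0,0,0.5],[125,-2.5,0,0,0,0,0.5],[125,-2.5,0,0,0,0,0.5],[125,-2.5,0,0,0,0,0.5]]
  ]
}}

```text
clock: 10.85
tcp_pos: [0.5158, -0.3328, 0.0657]
orientation: [[-0.0, 0.188, 0.982], [0.001, 0.982, -0.188], [-1.0, 0.001, -0.0]]
force: [0.3, -0.3, 0.1]
width: 0.0426
```

```bash
python3 - <<'E'
from h import *
im=r.camera('scene');crop(im,170,200,300,310,6,'s9.png')
goto(515.2,-332.7,64,-11)
E
```

```text
t 10.9 d [ 1.8  0.1 -0.6] rv [ 0.17 -0.02 -0.06] tcp [ 515.8 -332.9   65.8] F [1.  0.1 0.4] w 42.6 q [ 46.  34. -23. 104.  18.  45.   3.]
```

View pics/s9.png

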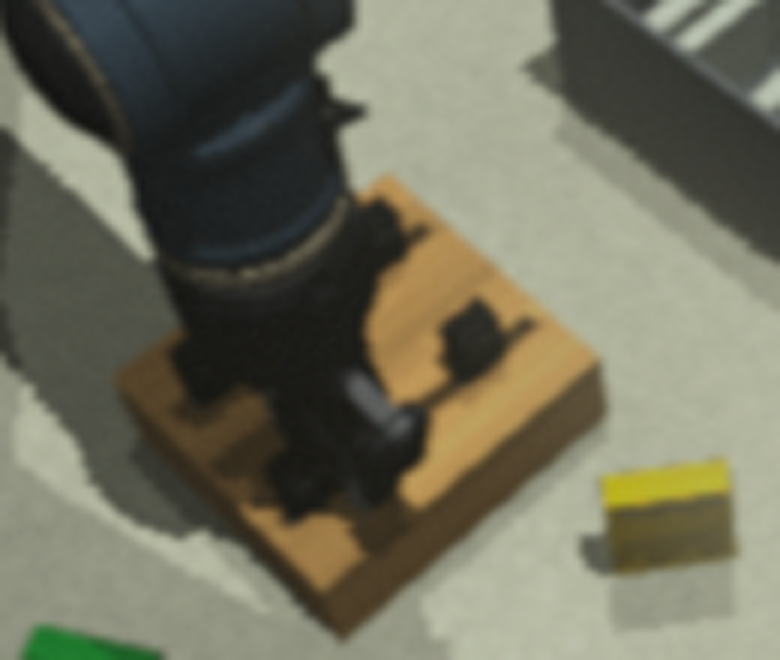

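Emit:
{"api": "carry_out", "payload": {
  "moves": [
    [[2,0,-0.6,0,0,0,0.7],[2,0,-0.6,0,0,0,0.85],[2,0,-0.6,0,0,0,1],[2,0,-0.6,0,0,0,1],[2,0,-0.6,0,0,0,1],[2,0,-0.6,0,0,0,1],[2,0,-0.6,0,0,0,1],[2,0,-0.6,0,0,0,1]]
  ]
}}

```text
clock: 11.7
tcp_pos: [0.5156, -0.3331, 0.0645]
orientation: [[0.001, 0.188, 0.982], [0.0, 0.982, -0.188], [-1.0, 0.0, 0.001]]
force: [-1.4, 0.3, 5.1]
width: 0.015
```

Emit:
{"api": "carry_out", "payload": {
  "moves": [
    [[-10,0,0,0,0,0,1],[-30,0,0,0,0,0,1],[-60,0,0,0,0,0,1],[-90,0,0,0,0,0,1],[-120,0,0,0,0,0,1],[-130,0,0,0,0,0,1],[-130,0,0,0,0,0,1],[-130,0,0,0,0,0,1]]
  ]
}}

```text
clock: 12.5
tcp_pos: [0.5146, -0.3328, 0.1931]
orientation: [[-0.001, 0.188, 0.982], [0.001, 0.982, -0.188], [-1.0, 0.001, -0.002]]
force: [0.4, 0.7, -1.4]
width: 0.0151
```

```bash
python3 - <<'E'
from h import *
im=r.camera('scene');crop(im,170,180,300,300,6,'s10.png')
goto(515.8,30.9,200,-10.5)
E
```

```text
t 12.55 d [ -6.7 357.4 -67. ] rv [-0.34 -0.15 -0.09] tcp [ 514.4 -332.7  192.6] F [-0.3 -0.1 -1. ] w 15.0 q [ 48.  26. -26.  98.  13.  59.   7.]
```

View pics/s10.png

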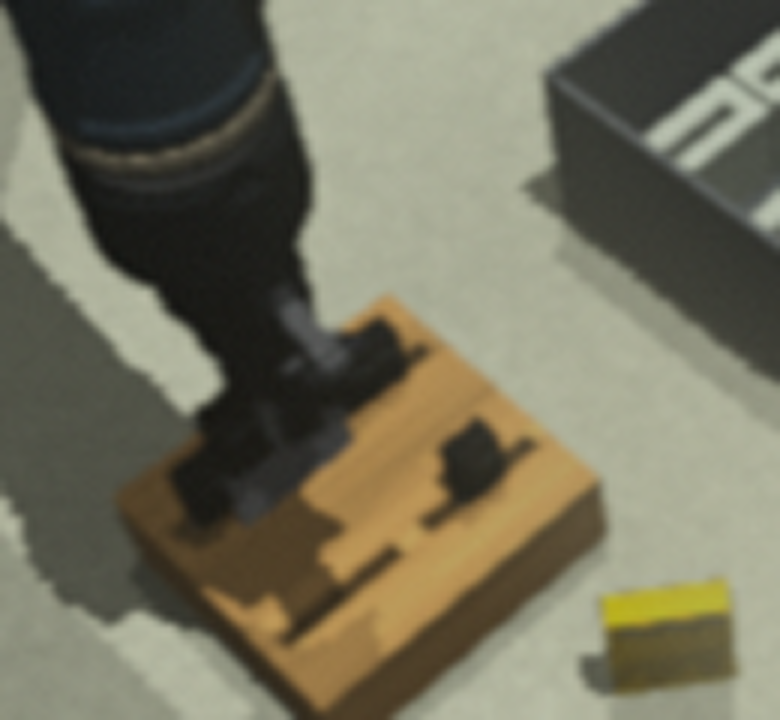

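Emit:
{"api": "carry_out", "payload": {
  "moves": [
    [[-7,40,-8,0,0,0,1],[-7,85,-16,0,0,0,1],[-7,135,-25,0,0,0,1],[-7,185,-35,0,0,0,1],[-7,235,-44,0,0,0,1],[-7,285,-53,0,0,0,1],[-7,325,-61,-0.3,0,0,1],[-7,357,-67,-0.3,0,0,1]]
  ]
}}

```text
clock: 13.35
tcp_pos: [0.5142, 0.0338, 0.1989]
orientation: [[-0.005, 0.179, 0.984], [0.003, 0.984, -0.179], [-1.0, 0.002, -0.006]]
force: [0.3, 0.1, -1.1]
width: 0.0152
```

Emit:
{"api": "carry_out", "payload": {
  "moves": [
    [[0,0,0,0,0,0,1],[0,0,0,0,0,0,1],[0,0,0,0,0,0,1],[0,0,0,0,0,0,1]]
  ]
}}

```text
clock: 13.75
tcp_pos: [0.5141, 0.032, 0.1983]
orientation: [[-0.006, 0.182, 0.983], [0.002, 0.983, -0.182], [-1.0, 0.001, -0.007]]
force: [-0.5, 0.2, -0.4]
width: 0.015
```

```bash
python3 - <<'E'
from h import *
goto(515.8,30.9,125,-10.5)
E
```

```text
t 13.75 d [73.3 -0.9  2.3] rv [-0.   -0.38 -0.07] tcp [514.1  32.  198.3] F [-0.5  0.2 -0.4] w 15.0 q [ 21.  18. -35. 110.  12.  56. -30.]
```

Emit:
{"api": "carry_out", "payload": {
  "moves": [
    [[15,-1,2,0,-0.4,0,1],[35,-1,2,0,-0.4,0,1],[55,-1,2,0,-0.4,0,1],[70,-1,2,0,-0.4,0,1],[76,-1,2,0,-0.4,0,1],[76,-1,2,0,-0.4,0,1],[76,-1,2,0,-0.4,0,1]]
  ]
}}

```text
clock: 14.45
tcp_pos: [0.516, 0.0305, 0.1228]
orientation: [[0.002, 0.183, 0.983], [0.001, 0.983, -0.183], [-1.0, 0.002, 0.001]]
force: [-0.4, 0.2, -1.6]
width: 0.0152
```

```bash
python3 - <<'E'
from h import *
im=r.camera('scene');crop(im,245,140,365,240,6,'s11.png')
goto(515.8,30.9,74,-10.5)
E
```

```text
t 14.5 d [49.1  0.1 -0.5] rv [-0.04  0.11 -0.09] tcp [516.1  30.7 123.1] F [-1.1  1.3 -1. ] w 14.8 q [ 18.  24. -33. 114.  17.  46. -35.]
```

View pics/s11.png

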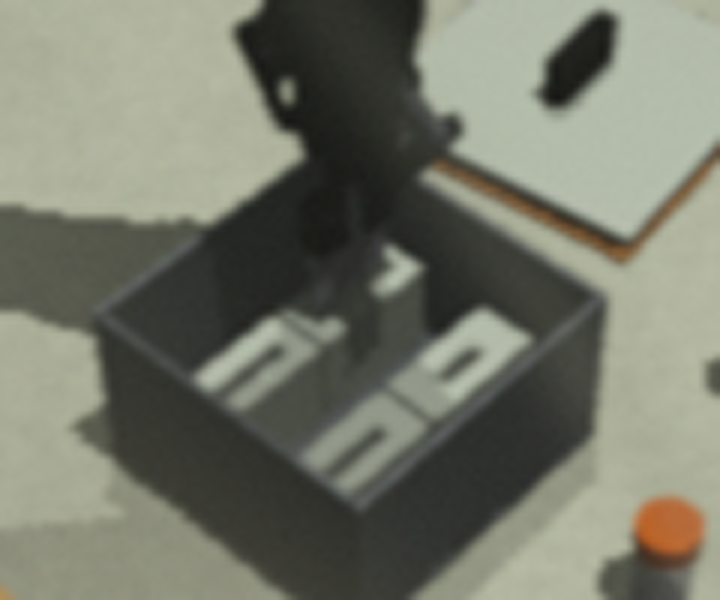

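Emit:
{"api": "carry_out", "payload": {
  "moves": [
    [[4,0,-0.5,0,0,0,1],[7,0,-0.5,0,0,0,1],[10,0,-0.5,0,0,0,1],[13,0,-0.5,0,0,0,1],[16,0,-0.5,0,0,0,1],[16,0,-0.5,0,0,0,1]]
  ]
}}

```text
clock: 15.1
tcp_pos: [0.5157, 0.0313, 0.1066]
orientation: [[0.002, 0.182, 0.983], [0.002, 0.983, -0.182], [-1.0, 0.002, 0.002]]
force: [0.9, 1.0, -1.8]
width: 0.015
```

In the gap with no contact force. Going on down.

Emit:
{"api": "carry_out", "payload": {
  "moves": [
    [[6,0,0,0,0,0,1],[12,0,0,0,0,0,1],[18,0,0,0,0,0,1],[24,0,0,0,0,0,1],[28,0,0,0,0,0,1],[30,0,0,0,0,0,1],[30,0,0,0,0,0,1]]
  ]
}}

```text
clock: 15.8
tcp_pos: [0.5155, 0.0315, 0.0762]
orientation: [[0.001, 0.182, 0.983], [0.002, 0.983, -0.182], [-1.0, 0.003, 0.001]]
force: [0.7, 2.0, -2.0]
width: 0.015
```

Emit:
{"api": "carry_out", "payload": {
  "moves": [
    [[1,0,0,0,0,0,1],[2,0,0,0,0,0,1],[2.5,0,0,0,0,0,1],[2.5,0,0,0,0,0,1]]
  ]
}}

```text
clock: 16.2
tcp_pos: [0.5157, 0.0315, 0.0745]
orientation: [[0.002, 0.182, 0.983], [0.002, 0.983, -0.182], [-1.0, 0.002, 0.002]]
force: [-0.9, 1.4, 5.2]
width: 0.015
```

Emit:
{"api": "carry_out", "payload": {
  "moves": [
    [[0,0,0,0,0,0,0.8],[0,0,0,0,0,0,0.6],[0,0,0,0,0,0,0.6],[0,0,0,0,0,0,0.6],[-20,0,0,0,0,0,0.6],[-60,0,0,0,0,0,0.6],[-100,0,0,0,0,0,0.6],[-130,0,0,0,0,0,0.6]]
  ]
}}

```text
clock: 17.0
tcp_pos: [0.5159, 0.0315, 0.2068]
orientation: [[0.004, 0.182, 0.983], [0.002, 0.983, -0.182], [-1.0, 0.002, 0.003]]
force: [-0.1, 0.3, 0.3]
width: 0.0342
```

```bash
python3 - <<'E'
from h import *
im=r.camera('scene');crop(im,245,140,365,240,6,'s12.png')
goto(442.7,-319.6,190,-11)
E
```

```text
t 17.05 d [  19.6 -359.7  -10.7] rv [ 0.5   0.65 -0.22] tcp [518.6  32.1 211.1] F [ 1.3 -0.4  3.2] w 33.9 q [ 21.  17. -35. 110.  12.  56. -30.]
```

View pics/s12.png

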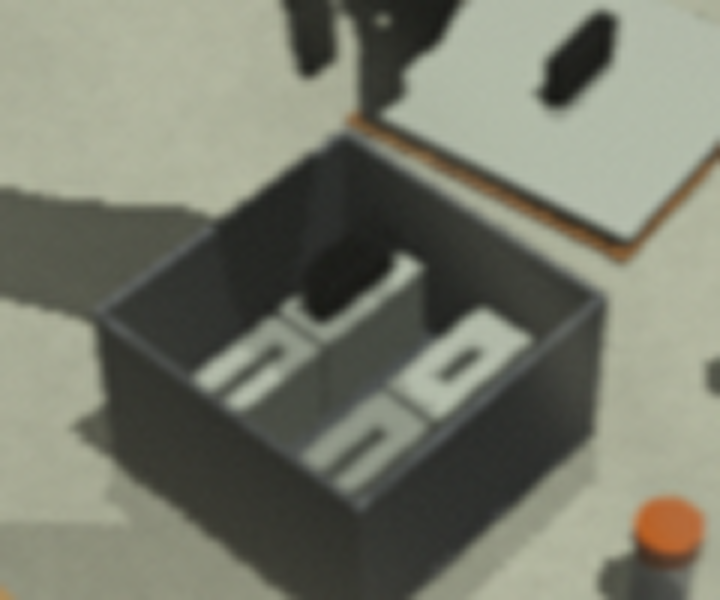

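Emit:
{"api": "carry_out", "payload": {
  "moves": [
    [[5,-45,-1,0,0,0,0.5],[10,-95,-3,0,0,0,0.5],[15,-145,-4,0,0,0,0.5],[20,-195,-6,0,0,0,0.5],[20,-245,-7,0,0,0,0.5],[20,-295,-9,0.5,0.6,0,0.5],[20,-340,-10,0.5,0.6,-0.2,0.5],[20,-360,-11,0.5,0.6,-0.2,0.5]]
  ]
}}

```text
clock: 17.85
tcp_pos: [0.44, -0.3252, 0.189]
orientation: [[-0.001, 0.198, 0.98], [-0.001, 0.98, -0.198], [-1.0, -0.001, -0.0]]
force: [-0.2, -0.7, -0.5]
width: 0.0425
```

Emit:
{"api": "carry_out", "payload": {
  "moves": [
    [[0,0,0,0,0,0,0.5],[0,0,0,0,0,0,0.5],[0,0,0,0,0,0,0.5],[0,0,0,0,0,0,0.5]]
  ]
}}

```text
clock: 18.25
tcp_pos: [0.4408, -0.3231, 0.189]
orientation: [[-0.0, 0.194, 0.981], [-0.001, 0.981, -0.194], [-1.0, -0.001, -0.0]]
force: [-1.0, -0.2, -0.9]
width: 0.0426
```

```bash
python3 - <<'E'
from h import *
im=r.camera('scene');crop(im,170,180,300,300,6,'s13.png')
goto(442.7,-319.6,64,-11)
E
```

```text
t 18.3 d [125.1   4.2   1.2] rv [-0.22  0.    0.07] tcp [ 440.8 -323.4  189.1] F [ 1.5 -0.3  0.3] w 42.8 q [ 52.  20. -26. 108.  11.  55.  11.]
```

View pics/s13.png

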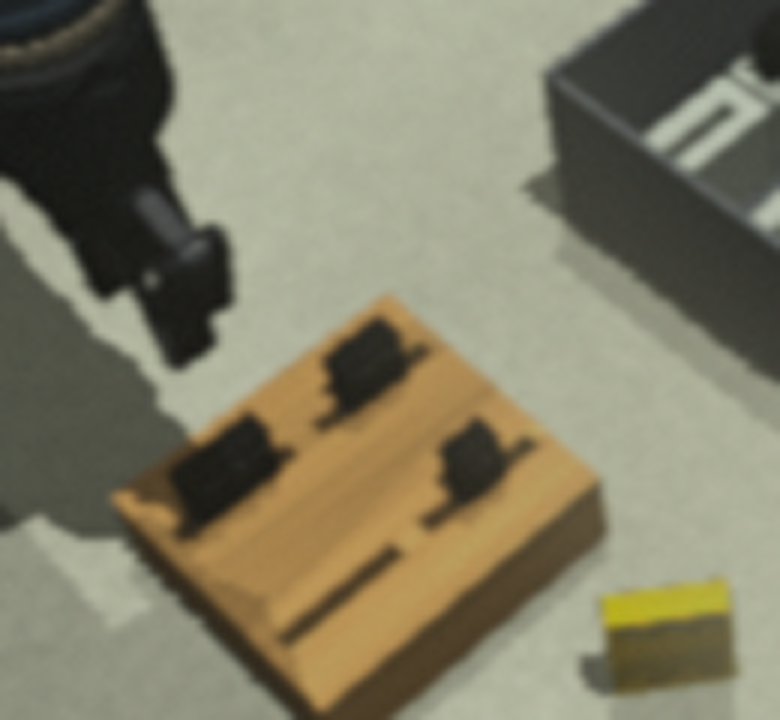

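Emit:
{"api": "carry_out", "payload": {
  "moves": [
    [[30,4,1,0,0,0,0.5],[60,4,1,0,0,0,0.5],[90,4,1,0,0,0,0.5],[110,4,1,0,0,0,0.5],[120,4,1,0,0,0,0.5],[125,4,1,0,0,0,0.5],[125,4,1,0,0,0,0.5],[125,4,1,0,0,0,0.5]]
  ]
}}

```text
clock: 19.1
tcp_pos: [0.4433, -0.32, 0.0651]
orientation: [[0.001, 0.194, 0.981], [-0.002, 0.981, -0.194], [-1.0, -0.002, 0.002]]
force: [0.2, 0.3, 0.9]
width: 0.0424
```

```bash
python3 - <<'E'
from h import *
goto(442.7,-319.6,64,-11)
E
```

```text
t 19.1 d [ 1.1  0.3 -0.7] rv [-0.21  0.1   0.11] tcp [ 443.3 -320.    65.1] F [0.2 0.3 0.9] w 42.4 q [ 49.  29. -22. 113.  17.  40.   5.]
```

Emit:
{"api": "carry_out", "payload": {
  "moves": [
    [[1,0,-0.6,0,0,0,0.7],[1,0,-0.6,0,0,0,0.85],[1,0,-0.6,0,0,0,1],[1,0,-0.6,0,0,0,1],[1,0,-0.6,0,0,0,1],[1,0,-0.6,0,0,0,1],[1,0,-0.6,0,0,0,1],[1,0,-0.6,0,0,0,1]]
  ]
}}

```text
clock: 19.9
tcp_pos: [0.4432, -0.3204, 0.0651]
orientation: [[0.002, 0.195, 0.981], [-0.003, 0.981, -0.195], [-1.0, -0.003, 0.003]]
force: [-1.0, 1.2, 6.5]
width: 0.0151
```

Emit:
{"api": "carry_out", "payload": {
  "moves": [
    [[-10,0,0,0,0,0,1],[-30,0,0,0,0,0,1],[-60,0,0,0,0,0,1],[-90,0,0,0,0,0,1],[-120,0,0,0,0,0,1],[-135,0,0,0,0,0,1],[-135,0,0,0,0,0,1],[-135,0,0,0,0,0,1]]
  ]
}}

```text
clock: 20.7
tcp_pos: [0.4424, -0.3197, 0.1998]
orientation: [[0.002, 0.195, 0.981], [-0.003, 0.981, -0.195], [-1.0, -0.003, 0.003]]
force: [0.6, 0.2, -1.0]
width: 0.0149
```

```bash
python3 - <<'E'
from h import *
im=r.camera('scene');crop(im,170,180,300,300,6,'s14.png')
goto(501.8,-44.7,200,-10.5)
E
```

```text
t 20.75 d [ -1.5 281.2   5.2] rv [-0.72  0.07  0.12] tcp [ 442.  -319.5  199.1] F [-0.8  0.2 -0.8] w 15.2 q [ 53.  19. -26. 107.  10.  56.  11.]
```

View pics/s14.png

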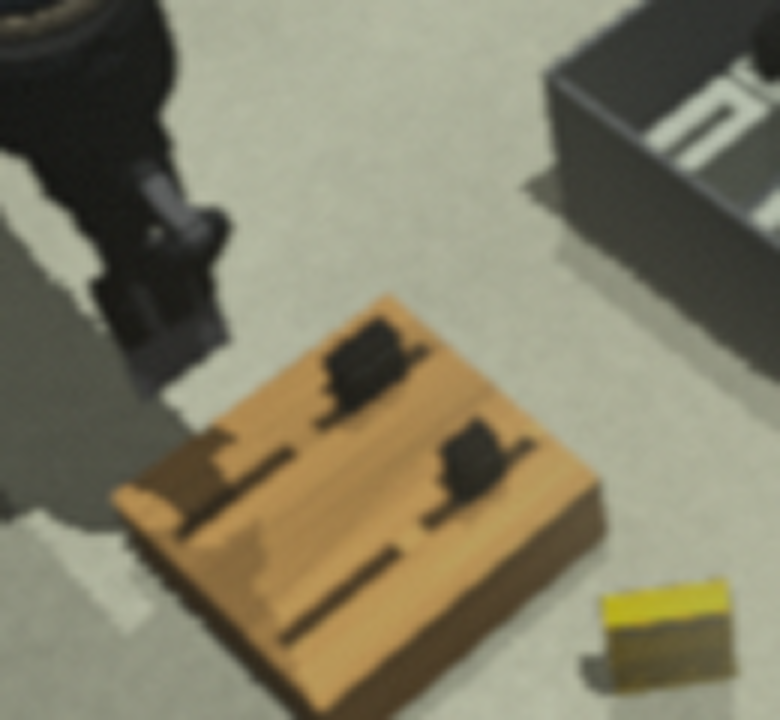

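Emit:
{"api": "carry_out", "payload": {
  "moves": [
    [[-1,40,1,0,0,0,1],[-1,85,2,0,0,0,1],[-1,130,3,0,0,0,1],[-1,175,4,-0.4,0,0,1],[-1,220,4,-0.7,0,0,1],[-1,260,5,-0.7,0,0,1],[-1,280.5,5,-0.7,0,0,1],[-1,280.5,5,-0.7,0,0,1]]
  ]
}}

```text
clock: 21.55
tcp_pos: [0.5011, -0.0412, 0.1984]
orientation: [[-0.001, 0.176, 0.984], [-0.0, 0.984, -0.176], [-1.0, -0.0, -0.001]]
force: [-0.4, 0.0, -1.8]
width: 0.0149
```

Emit:
{"api": "carry_out", "payload": {
  "moves": [
    [[0,0,0,0,0,0,1],[0,0,0,0,0,0,1],[0,0,0,0,0,0,1],[0,0,0,0,0,0,1]]
  ]
}}

```text
clock: 21.95
tcp_pos: [0.5009, -0.0423, 0.1982]
orientation: [[-0.002, 0.178, 0.984], [-0.0, 0.984, -0.178], [-1.0, -0.001, -0.001]]
force: [1.3, 0.2, -0.6]
width: 0.0152
```

```bash
python3 - <<'E'
from h import *
goto(501.6,-45.4,123,-10.5)
E
```

```text
t 21.95 d [75.2 -2.9  1.3] rv [ 0.27 -0.09  0.03] tcp [500.9 -42.3 198.2] F [ 1.3  0.2 -0.6] w 15.2 q [ 29.  17. -34. 112.  11.  55. -21.]
```

Emit:
{"api": "carry_out", "payload": {
  "moves": [
    [[15,-3,1,0.3,0,0,1],[35,-3,1,0.3,0,0,1],[55,-3,1,0.3,0,0,1],[70,-3,1,0.3,0,0,1],[75,-3,1,0.3,0,0,1],[75,-3,1,0.3,0,0,1],[75,-3,1,0.3,0,0,1]]
  ]
}}

```text
clock: 22.65
tcp_pos: [0.5019, -0.0457, 0.1239]
orientation: [[-0.0, 0.183, 0.983], [-0.0, 0.983, -0.183], [-1.0, -0.0, -0.0]]
force: [0.3, 0.1, -0.5]
width: 0.0153
```

```bash
python3 - <<'E'
from h import *
im=r.camera('scene');crop(im,245,140,365,240,6,'s15.png')
goto(501.6,-45.4,74,-10.5)
E
```

```text
t 22.7 d [50.1  0.2 -0.4] rv [-0.05  0.02  0.03] tcp [502.  -45.6 124.1] F [-0.5  0.6 -0.1] w 15.1 q [ 26.  22. -32. 116.  16.  46. -26.]
```

View pics/s15.png

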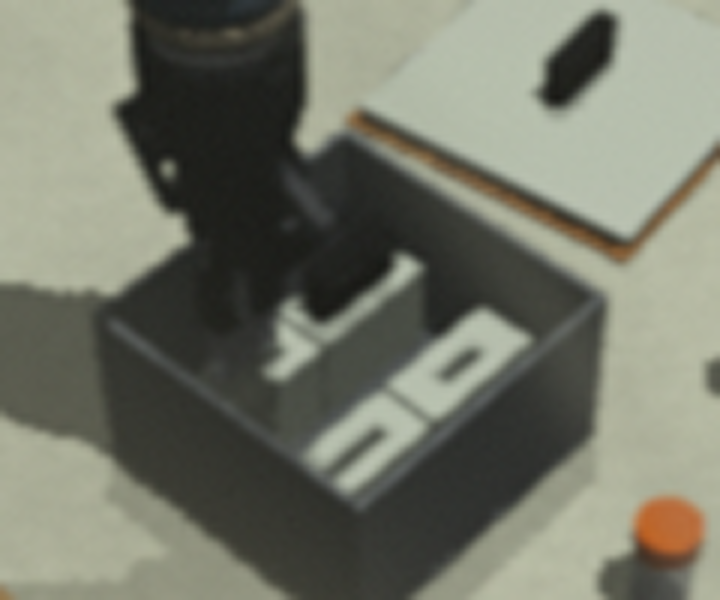

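Emit:
{"api": "carry_out", "payload": {
  "moves": [
    [[4,0,-0.4,0,0,0,1],[7,0,-0.4,0,0,0,1],[10,0,-0.4,0,0,0,1],[13,0,-0.4,0,0,0,1],[16,0,-0.4,0,0,0,1],[17,0,-0.4,0,0,0,1]]
  ]
}}

```text
clock: 23.3
tcp_pos: [0.5014, -0.0455, 0.1066]
orientation: [[-0.001, 0.183, 0.983], [-0.0, 0.983, -0.183], [-1.0, -0.0, -0.0]]
force: [-0.5, -0.5, -0.3]
width: 0.0148
```

Emit:
{"api": "carry_out", "payload": {
  "moves": [
    [[6,0,0,0,0,0,1],[12,0,0,0,0,0,1],[18,0,0,0,0,0,1],[24,0,0,0,0,0,1],[28,0,0,0,0,0,1],[30,0,0,0,0,0,1],[31,0,0,0,0,0,1],[31,0,0,0,0,0,1]]
  ]
}}

```text
clock: 24.1
tcp_pos: [0.5014, -0.0455, 0.0756]
orientation: [[-0.001, 0.183, 0.983], [-0.0, 0.983, -0.183], [-1.0, -0.0, -0.0]]
force: [-1.2, -0.0, -0.3]
width: 0.0148
```

Emit:
{"api": "carry_out", "payload": {
  "moves": [
    [[1,0,0,0,0,0,1],[2,0,0,0,0,0,1],[2,0,0,0,0,0,1]]
  ]
}}

```text
clock: 24.4
tcp_pos: [0.5017, -0.0455, 0.075]
orientation: [[-0.0, 0.183, 0.983], [-0.001, 0.983, -0.183], [-1.0, -0.001, 0.0]]
force: [-3.1, 0.5, 10.6]
width: 0.0146
```

Seated. Release and rise.

Emit:
{"api": "carry_out", "payload": {
  "moves": [
    [[-1,0,0,0,0,0,0.8],[-1,0,0,0,0,0,0.6],[-1,0,0,0,0,0,0.6],[-1,0,0,0,0,0,0.6],[-20,0,0,0,0,0,0.6],[-60,0,0,0,0,0,0.6],[-100,0,0,0,0,0,0.6],[-120,0,0,0,0,0,0.6]]
  ]
}}

```text
clock: 25.2
tcp_pos: [0.5031, -0.045, 0.1981]
orientation: [[0.004, 0.183, 0.983], [-0.002, 0.983, -0.183], [-1.0, -0.001, 0.005]]
force: [1.0, 0.1, 0.6]
width: 0.034
```

```bash
python3 - <<'E'
from h import *
im=r.camera('scene');crop(im,245,140,365,240,6,'s16.png')
goto(457.7,-245.3,190,-11)
E
```

```text
t 25.25 d [  10.3 -205.4   -9.5] rv [0.46 0.5  0.06] tcp [504.5 -45.  200.2] F [0.7 0.6 1.9] w 34.2 q [ 29.  17. -34. 112.  12.  54. -21.]
```

View pics/s16.png

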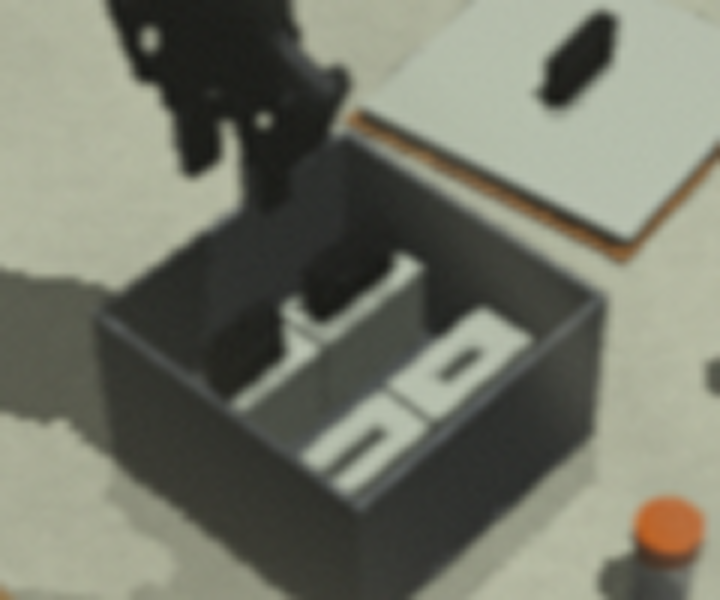

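Emit:
{"api": "carry_out", "payload": {
  "moves": [
    [[3,-45,-2,0,0,0,0.5],[6,-90,-4,0,0.5,0,0.5],[10,-135,-6,0.5,0.5,0,0.5],[10,-175,-8,0.5,0.5,0,0.5],[10,-205,-9.5,0.5,0.5,0,0.5],[10,-205,-9.5,0.5,0.5,0,0.5],[10,-205,-9.5,0.5,0.5,0,0.5],[10,-205,-9.5,0.5,0.5,0,0.5]]
  ]
}}

```text
clock: 26.05
tcp_pos: [0.458, -0.2435, 0.19]
orientation: [[-0.0, 0.19, 0.982], [-0.0, 0.982, -0.19], [-1.0, -0.0, -0.0]]
force: [0.3, 0.7, 0.7]
width: 0.0428
```

```bash
python3 - <<'E'
from h import *
goto(457.7,-245.3,64,-11)
E
```

```text
t 26.05 d [ 1.26e+02 -1.80e+00  1.00e-01] rv [ 0.08 -0.02  0.01] tcp [ 458.  -243.5  190. ] F [0.3 0.7 0.7] w 42.8 q [ 47.  18. -29. 111.  11.  54.   2.]
```

Emit:
{"api": "carry_out", "payload": {
  "moves": [
    [[30,-2,0,0,0,0,0.5],[60,-2,0,0,0,0,0.5],[90,-2,0,0,0,0,0.5],[110,-2,0,0,0,0,0.5],[120,-2,0,0,0,0,0.5],[126,-2,0,0,0,0,0.5],[126,-2,0,0,0,0,0.5],[126,-2,0,0,0,0,0.5]]
  ]
}}

```text
clock: 26.85
tcp_pos: [0.4584, -0.2455, 0.0649]
orientation: [[0.001, 0.189, 0.982], [-0.001, 0.982, -0.189], [-1.0, -0.001, 0.001]]
force: [0.4, 0.2, 0.1]
width: 0.0427
```

```bash
python3 - <<'E'
from h import *
goto(457.7,-245.3,64,-11)
E
```

```text
t 26.85 d [ 0.9  0.  -0.7] rv [0.11 0.08 0.04] tcp [ 458.4 -245.5   64.9] F [0.4 0.2 0.1] w 42.7 q [ 43.  28. -25. 117.  18.  39.  -4.]
```

Emit:
{"api": "carry_out", "payload": {
  "moves": [
    [[1,0,-0.6,0,0,0,0.7],[1,0,-0.6,0,0,0,0.85],[1,0,-0.6,0,0,0,1],[1,0,-0.6,0,0,0,1],[1,0,-0.6,0,0,0,1],[1,0,-0.6,0,0,0,1],[1,0,-0.6,0,0,0,1],[1,0,-0.6,0,0,0,1]]
  ]
}}

```text
clock: 27.65
tcp_pos: [0.4583, -0.2457, 0.0648]
orientation: [[0.002, 0.189, 0.982], [-0.002, 0.982, -0.189], [-1.0, -0.001, 0.003]]
force: [-1.4, 0.5, 7.2]
width: 0.0149
```

Emit:
{"api": "carry_out", "payload": {
  "moves": [
    [[-10,0,0,0,0,0,1],[-30,0,0,0,0,0,1],[-60,0,0,0,0,0,1],[-90,0,0,0,0,0,1],[-120,0,0,0,0,0,1],[-135,0,0,0,0,0,1],[-135,0,0,0,0,0,1],[-135,0,0,0,0,0,1]]
  ]
}}

```text
clock: 28.45
tcp_pos: [0.4575, -0.2454, 0.1996]
orientation: [[0.002, 0.189, 0.982], [-0.002, 0.982, -0.189], [-1.0, -0.002, 0.002]]
force: [-0.6, -0.3, -0.5]
width: 0.0151
```

```bash
python3 - <<'E'
from h import *
im=r.camera('scene');crop(im,170,160,300,280,6,'s17.png')
goto(575.2,-58.3,200,-10.5)
E
```

```text
t 28.5 d [ -1.2 205.8  80.6] rv [-0.41  0.04  0.05] tcp [ 457.1 -245.2  198.9] F [-1.4 -0.5 -1.6] w 14.9 q [ 48.  17. -29. 110.  10.  55.   3.]
```

View pics/s17.png

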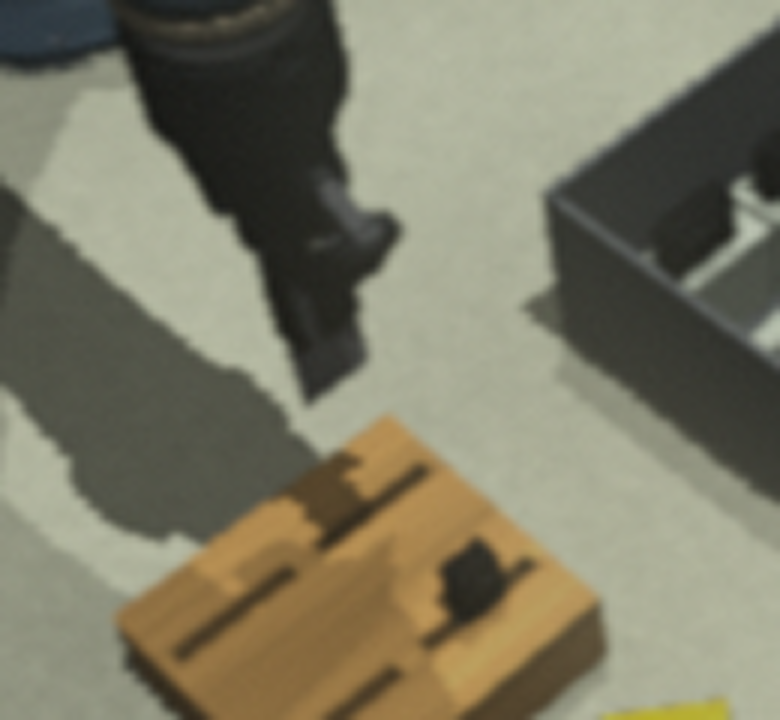

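Emit:
{"api": "carry_out", "payload": {
  "moves": [
    [[-1,40,15,0,0,0,1],[-1,80,31,0,0,0,1],[-1,120,47,0,0,0,1],[-1,160,62,-0.4,0,0,1],[-1,190,74,-0.4,0,0,1],[-1,205,80.5,-0.4,0,0,1],[-1,205,80.5,-0.4,0,0,1],[-1,205,80.5,-0.4,0,0,1]]
  ]
}}

```text
clock: 29.3
tcp_pos: [0.574, -0.0607, 0.1987]
orientation: [[-0.002, 0.184, 0.983], [-0.002, 0.983, -0.184], [-1.0, -0.002, -0.002]]
force: [-0.6, -0.8, -0.2]
width: 0.0152
```

```bash
python3 - <<'E'
from h import *
goto(575.2,-58.6,123,-10.5)
E
```

```text
t 29.3 d [75.7  2.5  0.9] rv [-0.08 -0.1   0.13] tcp [574.  -60.7 198.7] F [-0.6 -0.8 -0.2] w 15.2 q [ 27.  23. -32. 103.  15.  58. -22.]
```

Emit:
{"api": "carry_out", "payload": {
  "moves": [
    [[15,2.5,1,0,0,0,1],[35,2.5,1,0,0,0,1],[55,2.5,1,0,0,0,1],[70,2.5,1,0,0,0,1],[76,2.5,1,0,0,0,1],[76,2.5,1,0,0,0,1],[76,2.5,1,0,0,0,1]]
  ]
}}

```text
clock: 30.0
tcp_pos: [0.5757, -0.0588, 0.1232]
orientation: [[-0.001, 0.184, 0.983], [-0.002, 0.983, -0.184], [-1.0, -0.002, -0.001]]
force: [0.5, 0.4, -0.8]
width: 0.0147
```

```bash
python3 - <<'E'
from h import *
im=r.camera('scene');crop(im,245,140,365,240,6,'s18.png')
goto(575.2,-58.6,74,-10.5)
E
```

```text
t 30.05 d [49.5  0.1 -0.7] rv [-0.09 -0.01  0.13] tcp [575.9 -58.7 123.5] F [ 0.4  0.3 -1.1] w 15.2 q [ 25.  28. -30. 106.  18.  50. -25.]
```

View pics/s18.png

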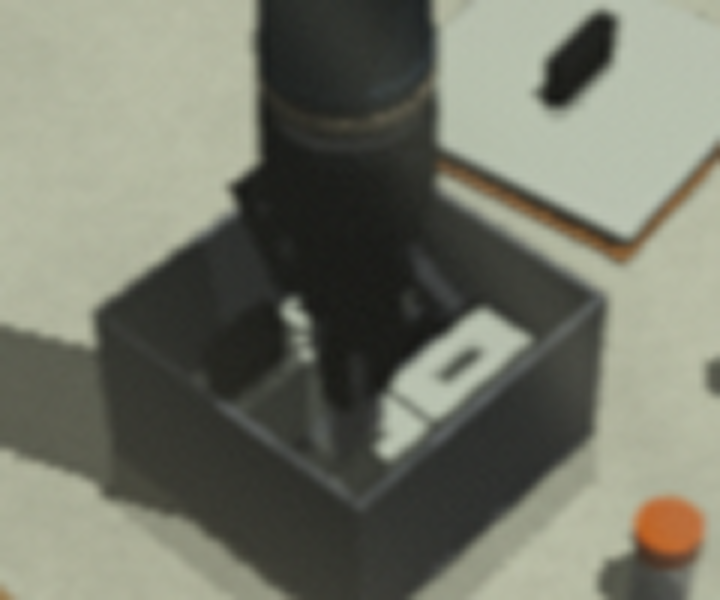

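Emit:
{"api": "carry_out", "payload": {
  "moves": [
    [[4,0,-0.7,0,0,0,1],[7,0,-0.7,0,0,0,1],[10,0,-0.7,0,0,0,1],[13,0,-0.7,0,0,0,1],[16,0,-0.7,0,0,0,1],[17,0,-0.7,0,0,0,1]]
  ]
}}

```text
clock: 30.65
tcp_pos: [0.575, -0.0586, 0.106]
orientation: [[-0.001, 0.184, 0.983], [-0.002, 0.983, -0.184], [-1.0, -0.002, -0.001]]
force: [0.4, -0.1, -0.9]
width: 0.0152
```

Emit:
{"api": "carry_out", "payload": {
  "moves": [
    [[6,0,0,0,0,0,1],[12,0,0,0,0,0,1],[18,0,0,0,0,0,1],[24,0,0,0,0,0,1],[28,0,0,0,0,0,1],[30,0,0,0,0,0,1],[30.5,0,0,0,0,0,1],[30.5,0,0,0,0,0,1]]
  ]
}}

```text
clock: 31.45
tcp_pos: [0.5751, -0.0586, 0.0756]
orientation: [[-0.001, 0.184, 0.983], [-0.002, 0.983, -0.184], [-1.0, -0.002, -0.0]]
force: [-0.5, 1.1, -1.2]
width: 0.0151
```

Emit:
{"api": "carry_out", "payload": {
  "moves": [
    [[1,0,0,0,0,0,1],[2,0,0,0,0,0,1],[2,0,0,0,0,0,1]]
  ]
}}

```text
clock: 31.75
tcp_pos: [0.5754, -0.0586, 0.0748]
orientation: [[-0.0, 0.184, 0.983], [-0.003, 0.983, -0.184], [-1.0, -0.003, 0.0]]
force: [-2.4, -0.3, 6.3]
width: 0.0151
```

Emit:
{"api": "carry_out", "payload": {
  "moves": [
    [[-1,0,0,0,0,0,0.8],[-1,0,0,0,0,0,0.6],[-1,0,0,0,0,0,0.6],[-1,0,0,0,0,0,0.6],[-20,0,0,0,0,0,0.6],[-60,0,0,0,0,0,0.6],[-100,0,0,0,0,0,0.6],[-120,0,0,0,0,0,0.6]]
  ]
}}

```text
clock: 32.55
tcp_pos: [0.5769, -0.0579, 0.1982]
orientation: [[0.005, 0.184, 0.983], [-0.003, 0.983, -0.184], [-1.0, -0.002, 0.005]]
force: [1.2, 0.7, 0.1]
width: 0.0345
```

```bash
python3 - <<'E'
from h import *
im=r.camera('scene');crop(im,245,140,365,240,6,'s19.png')
goto(530.1,-260.1,190,-11)
E
```

```text
t 32.6 d [  10.9 -207.6  -10.3] rv [0.41 0.53 0.11] tcp [578.3 -57.9 200.6] F [0.1 0.  1.4] w 34.2 q [ 26.  23. -32. 102.  15.  58. -22.]
```

View pics/s19.png

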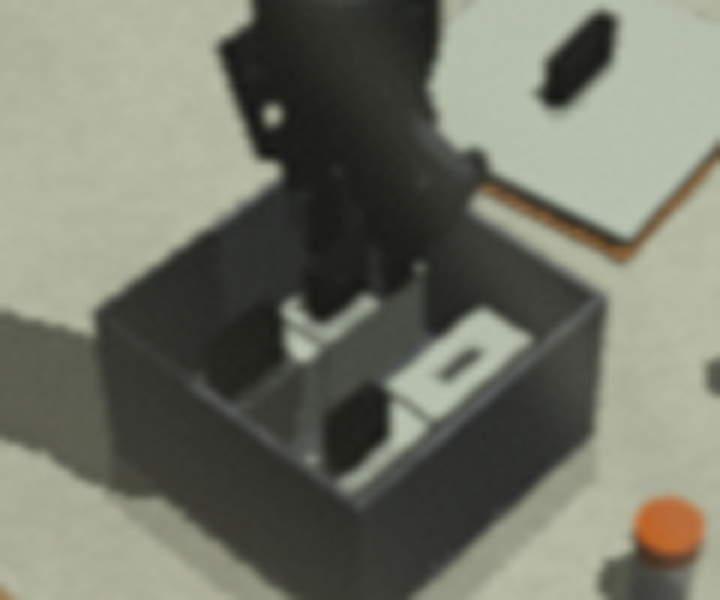

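Emit:
{"api": "carry_out", "payload": {
  "moves": [
    [[3,-45,-2,0,0,0,0.5],[6,-90,-4,0,0.5,0,0.5],[11,-135,-6,0.4,0.5,0,0.5],[11,-175,-8,0.4,0.5,0,0.5],[11,-207,-10,0.4,0.5,0,0.5],[11,-207,-10,0.4,0.5,0,0.5],[11,-207,-10,0.4,0.5,0,0.5],[11,-207,-10,0.4,0.5,0,0.5]]
  ]
}}

```text
clock: 33.4
tcp_pos: [0.5308, -0.2579, 0.1896]
orientation: [[0.0, 0.189, 0.982], [-0.001, 0.982, -0.189], [-1.0, -0.001, 0.0]]
force: [0.0, 0.5, -0.2]
width: 0.0431
```

```bash
python3 - <<'E'
from h import *
goto(530.1,-260.1,64,-11)
E
```

```text
t 33.4 d [125.6  -2.2  -0.3] rv [0.13 0.01 0.05] tcp [ 530.8 -257.9  189.6] F [ 0.   0.5 -0.2] w 43.1 q [ 44.  25. -29. 102.  14.  57.  -1.]
```

Emit:
{"api": "carry_out", "payload": {
  "moves": [
    [[30,-2,0,0,0,0,0.5],[60,-2,0,0,0,0,0.5],[90,-2,0,0,0,0,0.5],[110,-2,0,0,0,0,0.5],[120,-2,0,0,0,0,0.5],[126,-2,0,0,0,0,0.5],[126,-2,0,0,0,0,0.5],[126,-2,0,0,0,0,0.5]]
  ]
}}

```text
clock: 34.2
tcp_pos: [0.5313, -0.2598, 0.0646]
orientation: [[0.002, 0.188, 0.982], [-0.002, 0.982, -0.188], [-1.0, -0.001, 0.002]]
force: [0.1, -0.7, 0.3]
width: 0.0427
```

```bash
python3 - <<'E'
from h import *
goto(530.1,-260.1,64,-11)
E
```

```text
t 34.2 d [ 0.6 -0.5 -1.2] rv [0.16 0.12 0.07] tcp [ 531.3 -259.8   64.6] F [ 0.1 -0.7  0.3] w 42.7 q [ 41.  33. -26. 107.  20.  44.  -6.]
```

Emit:
{"api": "carry_out", "payload": {
  "moves": [
    [[0.5,-0.5,-1,0,0,0,0.7],[0.5,-0.5,-1,0,0,0,0.85],[0.5,-0.5,-1,0,0,0,1],[0.5,-0.5,-1,0,0,0,1],[0.5,-0.5,-1,0,0,0,1],[0.5,-0.5,-1,0,0,0,1],[0.5,-0.5,-1,0,0,0,1],[0.5,-0.5,-1,0,0,0,1]]
  ]
}}

```text
clock: 35.0
tcp_pos: [0.5309, -0.2605, 0.0652]
orientation: [[0.003, 0.188, 0.982], [-0.003, 0.982, -0.188], [-1.0, -0.002, 0.004]]
force: [-0.9, 0.2, 6.1]
width: 0.0152
```

Emit:
{"api": "carry_out", "payload": {
  "moves": [
    [[-10,0,0,0,0,0,1],[-30,0,0,0,0,0,1],[-60,0,0,0,0,0,1],[-90,0,0,0,0,0,1],[-120,0,0,0,0,0,1],[-135,0,0,0,0,0,1],[-135,0,0,0,0,0,1],[-135,0,0,0,0,0,1]]
  ]
}}

```text
clock: 35.8
tcp_pos: [0.5297, -0.26, 0.1993]
orientation: [[0.002, 0.188, 0.982], [-0.002, 0.982, -0.188], [-1.0, -0.002, 0.002]]
force: [0.4, 0.2, -1.4]
width: 0.0149
```

```bash
python3 - <<'E'
from h import *
im=r.camera('scene');crop(im,170,160,300,280,6,'s20.png')
goto(589.2,17.3,200,-10.5)
E
```

```text
t 35.85 d [ -1.8 283.6   6.6] rv [-0.36  0.03  0.07] tcp [ 529.3 -260.   198.6] F [-0.8  0.8 -0.5] w 15.1 q [ 44.  24. -29. 101.  14.  58.  -1.]
```

View pics/s20.png

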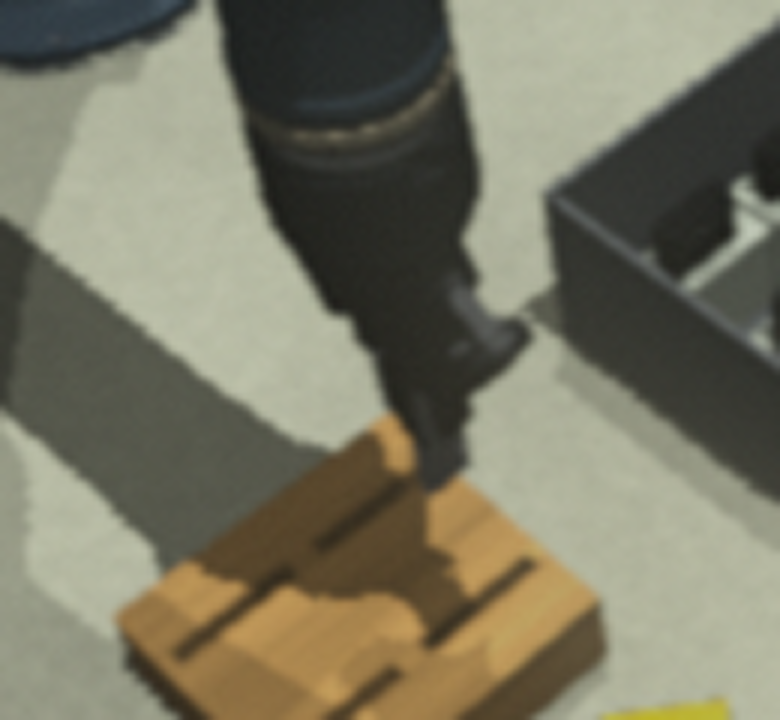

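Emit:
{"api": "carry_out", "payload": {
  "moves": [
    [[-2,40,1,0,0,0,1],[-2,85,2,0,0,0,1],[-2,130,3,0,0,0,1],[-2,175,4,-0.4,0,0,1],[-2,220,5,-0.4,0,0,1],[-2,260,6,-0.4,0,0,1],[-2,283,6.6,-0.4,0,0,1],[-2,283,6.6,-0.4,0,0,1]]
  ]
}}

```text
clock: 36.65
tcp_pos: [0.5883, 0.022, 0.1986]
orientation: [[-0.002, 0.174, 0.985], [0.002, 0.985, -0.174], [-1.0, 0.001, -0.003]]
force: [-0.4, 0.4, -0.9]
width: 0.0147
```

Emit:
{"api": "carry_out", "payload": {
  "moves": [
    [[0,0,0,0,0,0,1],[0,0,0,0,0,0,1],[0,0,0,0,0,0,1],[0,0,0,0,0,0,1]]
  ]
}}

```text
clock: 37.05
tcp_pos: [0.5882, 0.0207, 0.1984]
orientation: [[-0.003, 0.176, 0.984], [0.001, 0.984, -0.176], [-1.0, 0.001, -0.003]]
force: [0.5, -0.2, -0.6]
width: 0.0153
```

```bash
python3 - <<'E'
from h import *
goto(589.2,17.0,123,-10.5)
E
```

```text
t 37.05 d [75.3 -3.5  1.8] rv [ 0.37 -0.17 -0.04] tcp [588.2  20.7 198.4] F [ 0.5 -0.2 -0.6] w 15.3 q [ 19.  25. -34. 101.  16.  59. -30.]
```

Emit:
{"api": "carry_out", "payload": {
  "moves": [
    [[15,-3.5,1.5,0.4,0,0,1],[35,-3.5,1.5,0.4,0,0,1],[55,-3.5,1.5,0.4,-0.2,0,1],[70,-3.5,1.5,0.4,-0.2,0,1],[75,-3.5,1.5,0.4,-0.2,0,1],[75,-3.5,1.5,0.4,-0.2,0,1],[75,-3.5,1.5,0.4,-0.2,0,1]]
  ]
}}

```text
clock: 37.75
tcp_pos: [0.5895, 0.0171, 0.1239]
orientation: [[0.002, 0.183, 0.983], [0.001, 0.983, -0.183], [-1.0, 0.001, 0.002]]
force: [0.1, 0.4, -0.1]
width: 0.0153
```

```bash
python3 - <<'E'
from h import *
im=r.camera('scene');crop(im,245,140,365,240,6,'s21.png')
goto(589.2,17.0,74,-10.5)
E
```

```text
t 37.8 d [50.2 -0.3 -0.5] rv [-0.03  0.13 -0.06] tcp [589.6  17.2 124.2] F [ 0.1 -0.3 -0.2] w 15.0 q [ 18.  30. -32. 105.  19.  51. -33.]
```

View pics/s21.png

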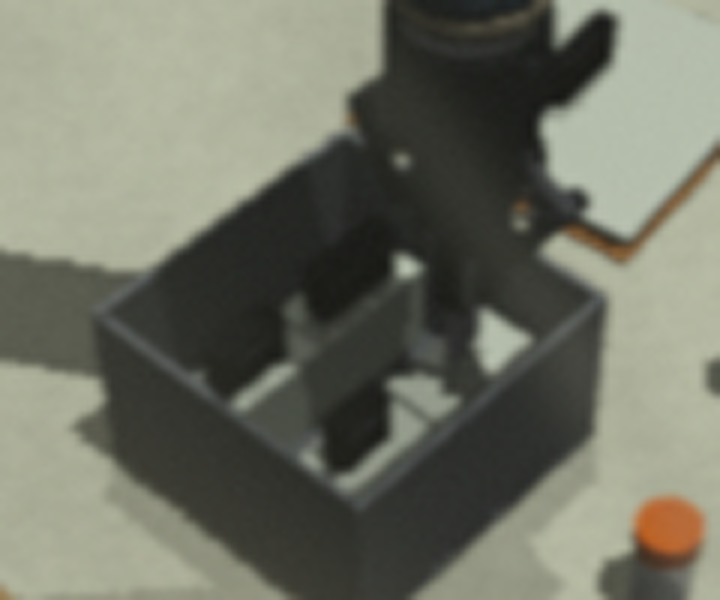

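Emit:
{"api": "carry_out", "payload": {
  "moves": [
    [[4,0,-0.5,0,0,0,1],[7,0,-0.5,0,0,0,1],[10,0,-0.5,0,0,0,1],[13,0,-0.5,0,0,0,1],[16,0,-0.5,0,0,0,1],[17,0,-0.5,0,0,0,1]]
  ]
}}

```text
clock: 38.4
tcp_pos: [0.5889, 0.0172, 0.1067]
orientation: [[0.002, 0.183, 0.983], [0.001, 0.983, -0.183], [-1.0, 0.001, 0.002]]
force: [0.5, -0.0, -0.6]
width: 0.015
```

Emit:
{"api": "carry_out", "payload": {
  "moves": [
    [[6,0,0,0,0,0,1],[12,0,0,0,0,0,1],[18,0,0,0,0,0,1],[24,0,0,0,0,0,1],[28,0,0,0,0,0,1],[30,0,0,0,0,0,1],[31,0,0,0,0,0,1],[31,0,0,0,0,0,1]]
  ]
}}

```text
clock: 39.2
tcp_pos: [0.589, 0.0173, 0.0757]
orientation: [[0.002, 0.183, 0.983], [0.001, 0.983, -0.183], [-1.0, 0.001, 0.002]]
force: [0.2, 0.1, -0.2]
width: 0.0148
```

Emit:
{"api": "carry_out", "payload": {
  "moves": [
    [[1,0,0,0,0,0,1],[2,0,0,0,0,0,1],[2,0,0,0,0,0,1]]
  ]
}}

```text
clock: 39.5
tcp_pos: [0.5893, 0.0174, 0.0752]
orientation: [[0.002, 0.183, 0.983], [-0.0, 0.983, -0.183], [-1.0, 0.0, 0.002]]
force: [-2.8, -0.3, 8.1]
width: 0.0151
```

Emit:
{"api": "carry_out", "payload": {
  "moves": [
    [[-1,0,0,0,0,0,0.8],[-1,0,0,0,0,0,0.6],[-1,0,0,0,0,0,0.6],[-1,0,0,0,0,0,0.6],[-20,0,0,0,0,0,0.6],[-60,0,0,0,0,0,0.6],[-100,0,0,0,0,0,0.6],[-125,0,0,0,0,0,0.6]]
  ]
}}

```text
clock: 40.3
tcp_pos: [0.59, 0.0178, 0.2031]
orientation: [[0.006, 0.183, 0.983], [0.0, 0.983, -0.183], [-1.0, 0.001, 0.006]]
force: [0.8, 0.3, -0.5]
width: 0.0338
```

Emit:
{"api": "carry_out", "payload": {
  "moves": [
    [[-20,-40,0,0,0,0,0.5],[-20,-90,0,0,0,0,0.5],[-20,-140,0,0,0,0,0.5],[-20,-190,0,0,0,0,0.5],[-20,-240,0,0,0,0,0.5],[-20,-280,0,0,0,0,0.5],[-20,-280,0,0,0,0,0.5],[-20,-280,0,0,0,0,0.5]]
  ]
}}

```text
clock: 41.1
tcp_pos: [0.5382, -0.2585, 0.2222]
orientation: [[0.005, 0.185, 0.983], [0.001, 0.983, -0.185], [-1.0, 0.002, 0.005]]
force: [0.4, 0.4, 0.2]
width: 0.0424
```

```bash
python3 - <<'E'
from h import *
im=r.camera('scene');cv2.imwrite('pics/s22.png',im[:,:,::-1]);crop(im,245,110,395,240,5,'s22c.png')
im0=r.camera('top');np.save('top22.npy',im0);crop(im0,190,185,380,285,4,'t22.png')
b=cv2.resize(im0[190:290,185:290],None,fx=6,fy=6,interpolation=cv2.INTER_CUBIC)
B=b.astype(int)
m=((B[:,:,2]-B[:,:,0]>-5)&(B.sum(2)>250)).astype(np.uint8)
m=cv2.morphologyEx(m,cv2.MORPH_OPEN,np.ones((9,9)));m=cv2.morphologyEx(m,cv2.MORPH_CLOSE,np.ones((25,25)))
c=max(cv2.findContours(m,cv2.RETR_EXTERNAL,cv2.CHAIN_APPROX_NONE)[0],key=cv2.contourArea)[:,0]
print(cv2.minAreaRect((px2w('top',(c+.5)/6-.5+[185,190],.015)[:,:2]*1000).astype(np.float32)))
E
```

```text
((513.5875854492188, 281.50543212890625), (189.21791076660156, 187.26028442382812), 86.14295196533203)
```

View pics/s22c.png

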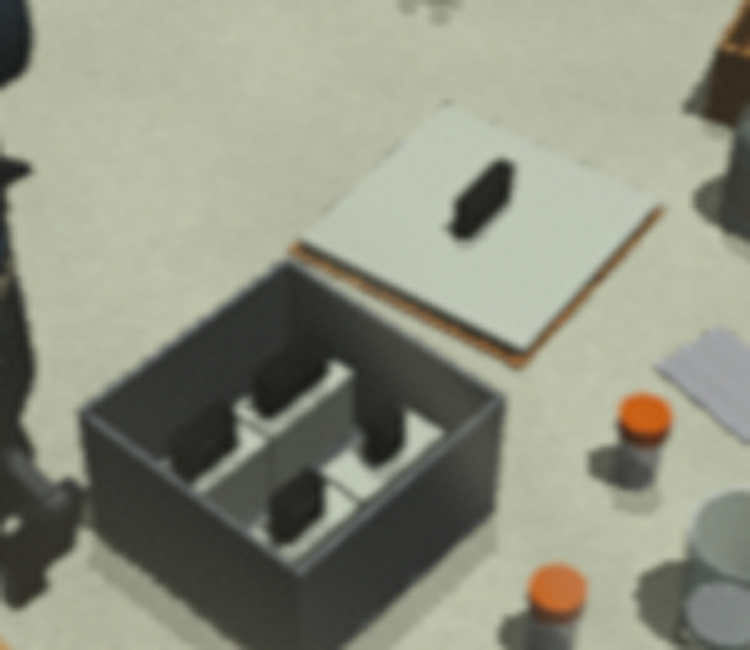

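View pics/t22.png

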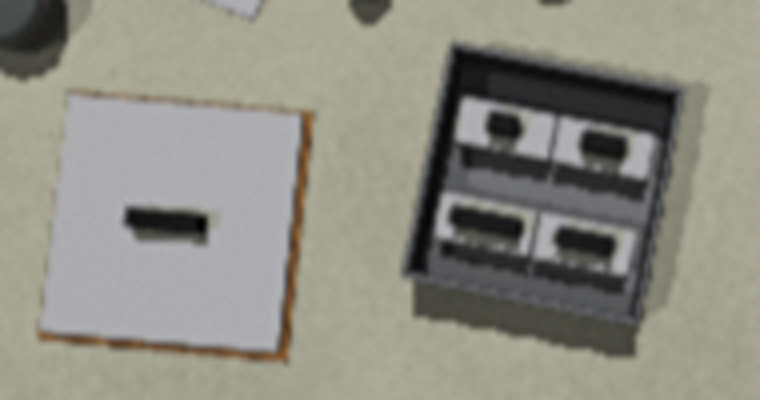

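```bash
python3 - <<'E'
from h import *
im=np.load('top22.npy')
b=cv2.resize(im[190:275,285:370],None,fx=9,fy=9,interpolation=cv2.INTER_CUBIC)
P={}
for nm,c,col in (('cov',(543.6,-11.5),(255,0,0)),('cas',(545.4,-13.7),(0,255,0))):
    a=np.deg2rad(-10.5);R=np.array([[np.cos(a),-np.sin(a)],[np.sin(a),np.cos(a)]])
    for h in(90,85):
        q=np.array([[h,h],[h,-h],[-h,-h],[-h,h]])@R.T+c
        u=w2px('top',np.c_[q,np.full(4,108)]/1000);u=(u-[285,190]+.5)*9-.5
        cv2.polylines(b,[u.round().astype(np.int32)],True,col,1)
cv2.imwrite('pics/rim.png',b[:,:,::-1])
E
```

```text
(no output)
```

View pics/rim.png

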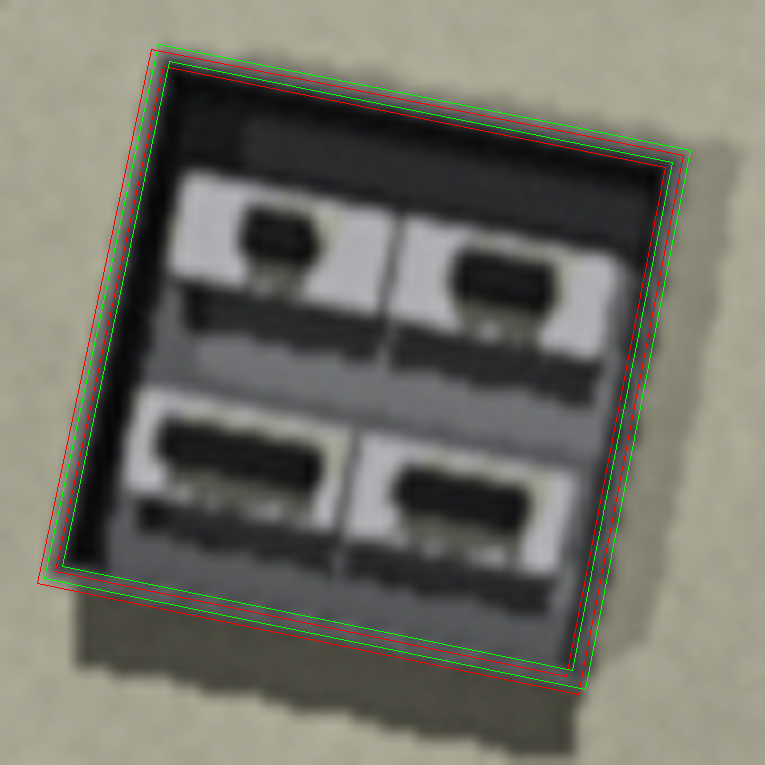

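```bash
python3 -c "
from h import *
goto(513.8,281.6,180,-4)"
```

```text
t 41.2 d [  43.2  524.  -122.2] rv [-6.4   0.33 -0.12] tcp [ 539.1 -255.9  222.6] F [-0.5 -0.6 -0.4] w 42.9 q [ 44.  23. -30.  99.  13.  61.  -0.]
```

Emit:
{"api": "carry_out", "payload": {
  "moves": [
    [[5,45,-10,-1,0,0,0.4],[10,90,-21,-1,0,0,0.4],[15,135,-31,-2,0,0,0.4],[20,180,-42,-2,0,0,0.4],[20,225,-53,-3,0,0,0.4],[20,270,-63,-3,0,0,0.4],[20,315,-74,-4,0,0,0.4],[20,360,-84,-4,0,0,0.4]]
  ]
}}

```text
clock: 42.0
tcp_pos: [0.5205, 0.1172, 0.2034]
orientation: [[0.007, 0.108, 0.994], [0.002, 0.994, -0.108], [-1.0, 0.002, 0.006]]
force: [0.4, 0.3, 0.8]
width: 0.0511
```

```bash
python3 -c "
from h import *
goto(513.8,281.6,150,-4)"
```

```text
t 42.0 d [ 53.6 162.6 -24.6] rv [-2.17  0.37 -0.12] tcp [520.5 117.2 203.4] F [0.4 0.3 0.8] w 51.1 q [ 14.  20. -38. 108.  15.  57. -37.]
```

Emit:
{"api": "carry_out", "payload": {
  "moves": [
    [[0,50,-8,-1,0,0,0.4],[0,95,-15,-2,0,0,0.4],[10,135,-22,-2.2,0.4,0,0.4],[30,163,-24.6,-2.2,0.4,0,0.4],[53,163,-24.6,-2.2,0.4,0,0.4],[53,163,-24.6,-2.2,0.4,0,0.4],[53,163,-24.6,-2.2,0.4,0,0.4],[53,163,-24.6,-2.2,0.4,0,0.4]]
  ]
}}

```text
clock: 42.8
tcp_pos: [0.5143, 0.2822, 0.1519]
orientation: [[0.001, 0.07, 0.998], [0.003, 0.998, -0.07], [-1.0, 0.003, 0.001]]
force: [-0.8, -0.8, 0.6]
width: 0.0513
```

```bash
python3 -c "
from h import *
goto(513.8,281.6,29,-4)"
```

```text
t 42.8 d [122.9  -1.   -0.6] rv [ 0.01  0.07 -0.17] tcp [514.3 282.2 151.9] F [-0.8 -0.8  0.6] w 51.3 q [ -4.  29. -38. 104.  21.  55. -56.]
```

Emit:
{"api": "carry_out", "payload": {
  "moves": [
    [[35,-1,-0.6,0,0,0,0.4],[70,-1,-0.6,0,0,0,0.4],[95,-1,-0.6,0,0,0,0.4],[110,-1,-0.6,0,0,0,0.4],[119,-1,-0.6,0,0,0,0.4],[123,-1,-0.6,0,0,0,0.4],[123,-1,-0.6,0,0,0,0.4],[123,-1,-0.6,0,0,0,0.4]]
  ]
}}

```text
clock: 43.6
tcp_pos: [0.5146, 0.2822, 0.03]
orientation: [[0.003, 0.07, 0.998], [0.004, 0.998, -0.07], [-1.0, 0.004, 0.003]]
force: [0.1, 0.3, 0.5]
width: 0.0515
```

```bash
python3 -c "
from h import *
crop(r.camera('scene'),265,80,415,200,5,'s23.png')
goto(513.8,281.6,28.5,-4)"
```

```text
t 43.65 d [ 1.5 -0.6 -0.7] rv [ 0.01  0.17 -0.23] tcp [514.5 282.1  30. ] F [-0.1  0.3  0.6] w 51.4 q [ -9.  38. -33. 108.  29.  42. -62.]
```

View pics/s23.png

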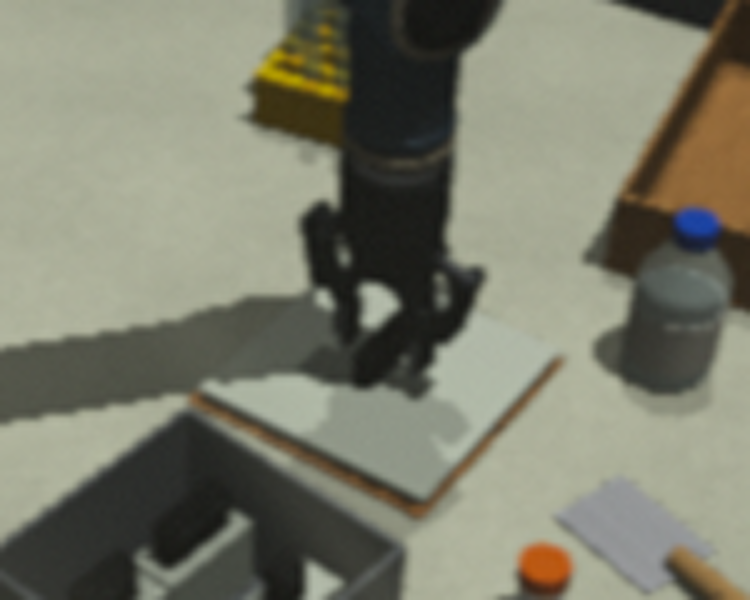

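Emit:
{"api": "carry_out", "payload": {
  "moves": [
    [[2,-0.6,-0.7,0,0.2,-0.2,0.6],[2,-0.6,-0.7,0,0.2,-0.2,0.8],[2,-0.6,-0.7,0,0.2,-0.2,1],[2,-0.6,-0.7,0,0.2,-0.2,1],[2,-0.6,-0.7,0,0.2,-0.2,1],[2,-0.6,-0.7,0,0.2,-0.2,1],[2,-0.6,-0.7,0,0.2,-0.2,1],[2,-0.6,-0.7,0,0.2,-0.2,1]]
  ]
}}

```text
clock: 44.45
tcp_pos: [0.5141, 0.2818, 0.0284]
orientation: [[0.0, 0.07, 0.998], [0.001, 0.998, -0.07], [-1.0, 0.001, 0.0]]
force: [-0.8, 0.8, 5.5]
width: 0.0149
```

Emit:
{"api": "carry_out", "payload": {
  "moves": [
    [[-10,0,0,0,0,0,1],[-30,0,0,0,0,0,1],[-60,0,0,0,0,0,1],[-90,0,0,0,0,0,1],[-120,0,0,0,0,0,1],[-150,0,0,0,0,0,1],[-170,0,0,0,0,0,1],[-170,0,0,0,0,0,1]]
  ]
}}

```text
clock: 45.25
tcp_pos: [0.5149, 0.2826, 0.2011]
orientation: [[0.005, 0.07, 0.998], [0.003, 0.998, -0.07], [-1.0, 0.004, 0.004]]
force: [0.4, 0.1, -2.6]
width: 0.015
```

```bash
python3 -c "
from h import *
goto(544.8,-12.8,205,-10.5)"
```

```text
t 45.25 d [  -4.8 -292.6   50.4] rv [ 6.51  0.24 -0.22] tcp [514.9 282.6 201.1] F [ 0.4  0.1 -2.6] w 15.0 q [ -3.  26. -40. 101.  19.  60. -54.]
```

Emit:
{"api": "carry_out", "payload": {
  "moves": [
    [[-5,-35,6,1,0,0,1],[-5,-80,14,2,0,0,1],[-5,-125,22,3,0,0,1],[-5,-170,29,4,0,0,1],[-5,-215,37,5,0,0,1],[-5,-255,44,6,0.2,0,1],[-5,-285,49,6.5,0.2,-0.2,1],[-5,-293,50,6.5,0.2,-0.2,1]]
  ]
}}

```text
clock: 46.05
tcp_pos: [0.5432, -0.0186, 0.2029]
orientation: [[-0.004, 0.189, 0.982], [-0.002, 0.982, -0.189], [-1.0, -0.002, -0.003]]
force: [-0.4, -0.6, -3.0]
width: 0.0153
```

Emit:
{"api": "carry_out", "payload": {
  "moves": [
    [[0,0,0,0,0,0,1],[0,0,0,0,0,0,1],[0,0,0,0,0,0,1]]
  ]
}}

```text
clock: 46.35
tcp_pos: [0.5427, -0.0168, 0.2024]
orientation: [[-0.005, 0.186, 0.982], [-0.001, 0.982, -0.186], [-1.0, -0.002, -0.004]]
force: [-0.0, -0.5, -2.6]
width: 0.0152
```

```bash
python3 -c "
from h import *
goto(544.8,-12.8,145,-10.5)"
```

```text
t 46.35 d [57.4  4.4  1.6] rv [-0.24 -0.25  0.1 ] tcp [542.7 -16.8 202.4] F [-0.  -0.5 -2.6] w 15.2 q [ 26.  21. -35. 107.  14.  57. -26.]
```

Emit:
{"api": "carry_out", "payload": {
  "moves": [
    [[15,4.4,1.6,-0.2,-0.2,0,1],[30,4.4,1.6,-0.2,-0.2,0,1],[45,4.4,1.6,-0.2,-0.2,0,1],[55,4.4,1.6,-0.2,-0.2,0,1],[57,4.4,1.6,-0.2,-0.2,0,1],[57,4.4,1.6,-0.2,-0.2,0,1],[57,4.4,1.6,-0.2,-0.2,0,1]]
  ]
}}

```text
clock: 47.05
tcp_pos: [0.5453, -0.0128, 0.1458]
orientation: [[-0.0, 0.183, 0.983], [-0.001, 0.983, -0.183], [-1.0, -0.001, 0.0]]
force: [-0.2, 0.5, -2.1]
width: 0.0151
```

```bash
python3 -c "
from h import *
crop(r.camera('scene'),235,120,385,250,5,'s24.png')
goto(544.8,-12.8,127.5,-10.5)"
```

```text
t 47.1 d [18.5 -0.1 -0.6] rv [-0.05  0.03  0.08] tcp [545.4 -12.8 146. ] F [ 0.   0.  -2.2] w 15.0 q [ 23.  25. -34. 110.  17.  51. -30.]
```

View pics/s24.png

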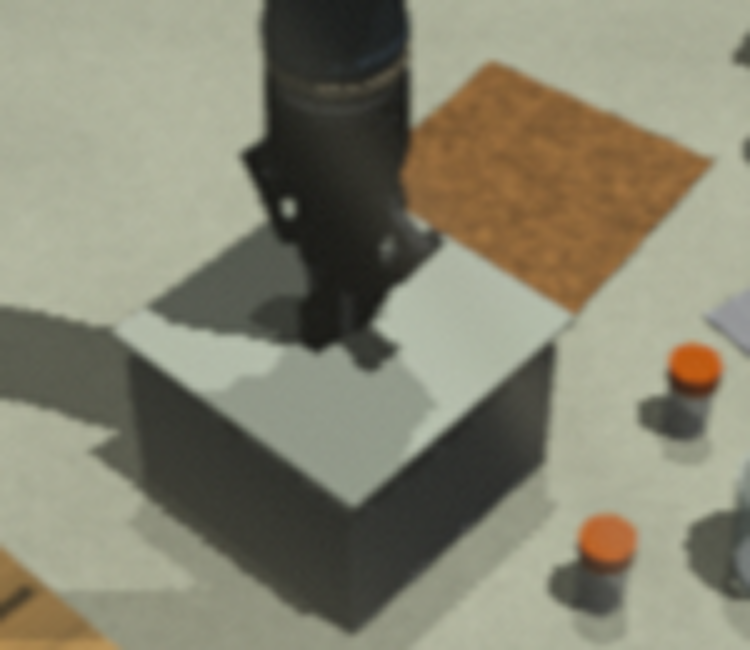

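Emit:
{"api": "carry_out", "payload": {
  "moves": [
    [[4,0,-0.6,0,0,0,1],[8,0,-0.6,0,0,0,1],[11,0,-0.6,0,0,0,1],[14,0,-0.6,0,0,0,1],[16,0,-0.6,0,0,0,1],[16,0,-0.6,0,0,0,1]]
  ]
}}

```text
clock: 47.7
tcp_pos: [0.5446, -0.0127, 0.1296]
orientation: [[-0.001, 0.183, 0.983], [-0.001, 0.983, -0.183], [-1.0, -0.002, -0.0]]
force: [-0.1, 0.5, -2.6]
width: 0.015
```

Emit:
{"api": "carry_out", "payload": {
  "moves": [
    [[1,0,0,0,0,0,1],[2,0,0,0,0,0,1],[3,0,0,0,0,0,1],[3.5,0,0,0,0,0,1]]
  ]
}}

```text
clock: 48.1
tcp_pos: [0.5447, -0.0127, 0.1274]
orientation: [[-0.0, 0.183, 0.983], [-0.002, 0.983, -0.183], [-1.0, -0.002, -0.0]]
force: [-5.0, -0.8, 10.4]
width: 0.015
```

Contact exactly at the seated height (127.4). Release and retreat.

Emit:
{"api": "carry_out", "payload": {
  "moves": [
    [[-1,0,0,0,0,0,0.8],[-1,0,0,0,0,0,0.6],[-1,0,0,0,0,0,0.4],[-1,0,0,0,0,0,0.4],[-1,0,0,0,0,0,0.4],[-20,0,0,0,0,0,0.4],[-60,0,0,0,0,0,0.4],[-90,0,0,0,0,0,0.4]]
  ]
}}

```text
clock: 48.9
tcp_pos: [0.5449, -0.0123, 0.2189]
orientation: [[-0.0, 0.183, 0.983], [-0.002, 0.983, -0.183], [-1.0, -0.002, 0.0]]
force: [1.1, 0.2, 1.0]
width: 0.0518
```

Emit:
{"api": "carry_out", "payload": {
  "moves": [
    [[-20,-40,0,0,0,0,0.4],[-20,-90,0,0,0,0,0.4],[-20,-140,0,0,0,0,0.4],[-20,-190,0,0,0,0,0.4],[-20,-240,0,0,0,0,0.4],[-20,-280,0,0,0,0,0.4],[-20,-300,0,0,0,0,0.4],[-20,-300,0,0,0,0,0.4]]
  ]
}}

```text
clock: 49.7
tcp_pos: [0.4883, -0.3114, 0.2388]
orientation: [[-0.001, 0.19, 0.982], [-0.003, 0.982, -0.19], [-1.0, -0.003, -0.001]]
force: [0.5, 0.1, -0.2]
width: 0.0518
```

```bash
python3 - <<'E'
from h import *
im=r.camera('scene');cv2.imwrite('pics/s25f.png',im[:,:,::-1]);crop(im,245,130,365,250,6,'s25.png')
im=r.camera('top').astype(int);crop(im.astype(np.uint8),270,170,390,290,5,'t25.png')
blue=im[:,:,2]-im[:,:,0]
m=roi(im.shape,280,185,370,285)&(blue>-3)&(im.sum(2)>300)
m=cv2.morphologyEx(m.astype(np.uint8),cv2.MORPH_CLOSE,np.ones((9,9)))
m=cv2.morphologyEx(m.astype(np.uint8),cv2.MORPH_OPEN,np.ones((3,3)))
print("cover",rect(m,"top",.114), r.sense()['force'],r.sense()['tcp_pos'])
E
```

```text
cover ((544.9952392578125, -12.549201965332031), (188.8404998779297, 188.78579711914062), 79.34471893310547) [-0.21149255  1.21135645 -0.36495571] [ 0.49010376 -0.30642732  0.23916952]
```

View pics/s25.png

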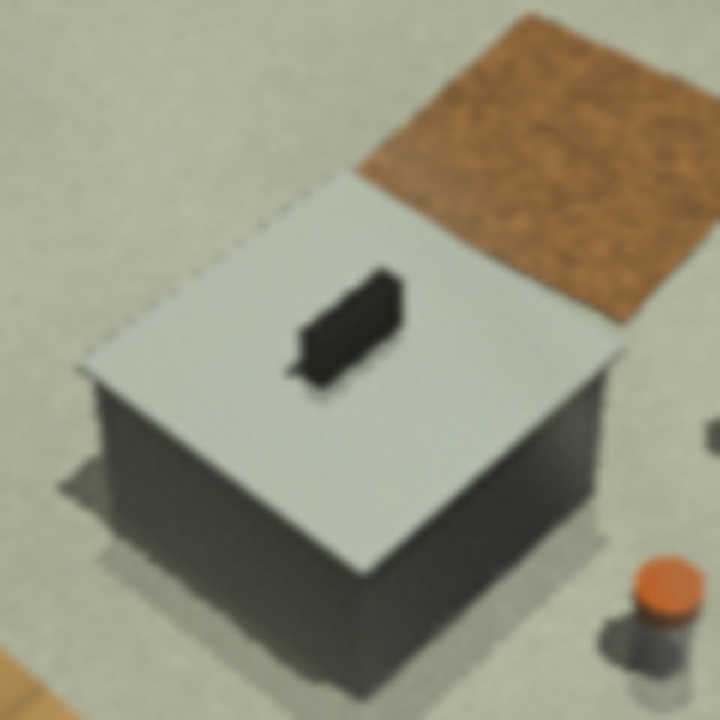

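View pics/t25.png

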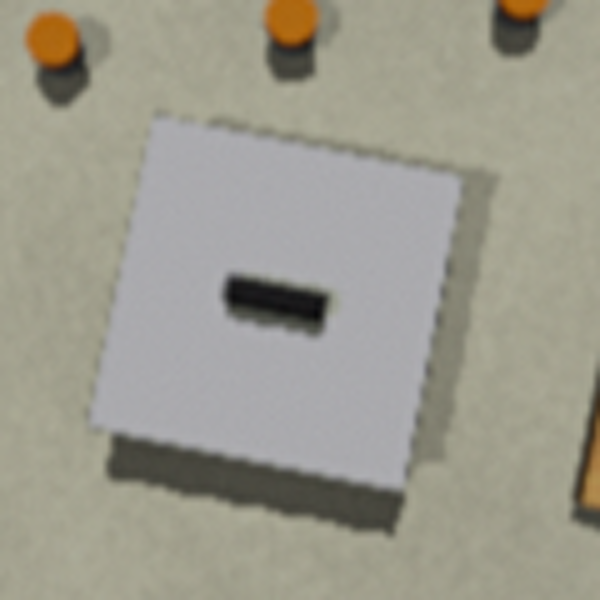

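View pics/s25f.png

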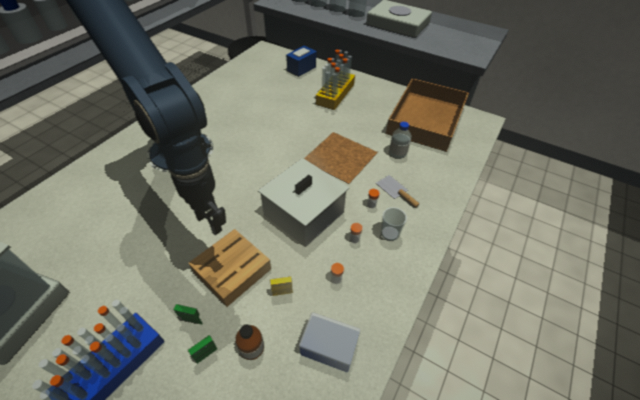

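Emit:
{"api": "carry_out", "payload": {
  "moves": [
    [[0,0,0,0,0,0,0.4],[0,0,0,0,0,0,0.4],[0,0,0,0,0,0,0.4],[0,0,0,0,0,0,0.4],[0,0,0,0,0,0,0.4],[0,0,0,0,0,0,0.4],[0,0,0,0,0,0,0.4],[0,0,0,0,0,0,0.4]]
  ]
}}

```text
clock: 50.6
tcp_pos: [0.4901, -0.3065, 0.2392]
orientation: [[-0.0, 0.183, 0.983], [-0.001, 0.983, -0.183], [-1.0, -0.001, 0.0]]
force: [-0.6, 0.1, -0.2]
width: 0.0515
```

```bash
python3 - <<'E'
from h import *
im=r.camera('top').astype(int)
blue=im[:,:,2]-im[:,:,0]
m=roi(im.shape,280,185,370,285)&(blue>-3)&(im.sum(2)>300)
m=cv2.morphologyEx(m.astype(np.uint8),cv2.MORPH_CLOSE,np.ones((9,9)))
m=cv2.morphologyEx(m.astype(np.uint8),cv2.MORPH_OPEN,np.ones((3,3)))
c=rect(m,"top",.114);print("cover",c)
if np.hypot(c[0][0]-545,c[0][1]+12.5)<2: print(r.sign_off())
E
```

```text
cover ((545.0517578125, -12.382194519042969), (188.26290893554688, 188.87474060058594), 79.49915313720703)
the job is handed in; nothing more can be done
None
```

The job is done and handed in at about 51 s of the 210 s allowed. I laid the cover on the cork mat, pushed all four gauges (24, 34, 44 and 54 mm) into their own gaps in the tank, and set the cover back on.

**Gauges:** each went down without side contact and met resistance at its expected seated height. The pictures showed every grip resting on its cassette and the stand empty.

**Cover:** it made contact at its seated height. It looks level in both views, centred at about (545.0, -12.4) mm, and had not moved when I looked again about a second later. I saw no knock to it at any point.

**What went wrong or disagreed:**
- On the first approach to the handle I overshot by about 12 mm and pressed the cover with about 21 N while it sat on the tank. I corrected this before gripping.
- The two cameras disagreed by about 2.5 mm on where the cassettes are. I used the top camera, which matched the arm to within about 0.5 mm across the bar on the laid-down cover.

The bottles, vials and look-alikes appear unmoved in the last picture; I did not measure them.

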